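# Hang the pin spanner on the free hook of the bench carousel

## Task

With the spanners still on their rests, first turn the bench carousel by its top knob until its one empty hook stands over the steel pointer on the foot. Then take the spanner that has a closed round eye from its sloping rest and gently hang it by that eye on the empty hook, right down in the hook's level seat so that it hangs free, upright and nearly still, with the hook still over the pointer. Do not force anything, and leave the other spanner and the loose things on the bench alone.

Things in the scene. Friction and masses are not known exactly. Their poses are not given: they have to be found in the camera images.
- carousel: Fixed foot of the bench carousel: grey disc 170 mm across, 18 mm high, with a steel column 28 mm across. Origin: centre of its underside, on the vertical axis of rotation. A flat steel pointer bar (12 mm wide, 10 mm high) sticks out of the foot along its own -x, roughly towards the robot, to 127 mm from the axis.
- turret (a joint): Angle (rad) of the turning upper part: knob and five hooks 72 degrees apart; grows anticlockwise seen from above. At 0 or any whole turn (6.283) the empty hook is over the pointer. Turns either way (-6.4 to 12.7), drag 0.2 N m, stays where left. The other four hooks hold spanners fixed to them for good, out to 140 mm from the axis, from 45 to 265 mm above the bench.
- knob (a point): Centre of the round black knob on top of the carousel, on the rotation axis: knob 56 mm across, from 283 to 316 mm above the bench, this point at 300 mm. Fingers have 30 mm of free height below the knob.
- pointer (a point): Point on top of the pointer bar, 100 mm out from the rotation axis, 10 mm above the bench.
- hook (a point): NOMINAL bend of the empty hook, 100 mm out from the axis, 235 mm above the bench; its -x points outward from the axis; turns with the carousel. The hook is a round steel bar 9 mm thick: level at this height, at the bend it rises outward at 50 degrees for 26 mm to a rounded tip. The level seat runs from the bend about 30 mm inward to a 22 mm collar.
- clamp (a point): Small steel clamp on the hub in which the empty hook's bar is held, 45 mm from the axis. The bar was slid in or out by hand before: its TRUE bend lies anywhere from 85 to 115 mm from the axis (sideways and in height as told for the hook). This setting is not reported: find it by touch or by sight. The clamp does not slip below 60 N.
- spanner_mid (a point): Centre of the square black handle (100 x 24 x 24 mm) of the spanner to be hung, 200 mm long in all, about 220 g, balanced near this point. +x runs along the handle to the eye, +y across, +z out of its upper face. It lies on a sloping rest, eye end up, at 35 degrees; this point is 90 mm above the bench.
- eye (a point): Centre of the spanner's round steel eye: hole 20 mm across, bar 8 mm thick, 36 mm over all, lying flat in the spanner's x-y plane, 92 mm from the handle's centre along +x. When hung, this point is about 5.5 mm below the centre line of the hook bar. Let go at a slant it swings, and the swing dies slowly (halves in about 3 s). Pushing the eye with over 2 to 4 N may turn the handle in the fingers.
- rest_mid (a point): Point on the rest under the handle's centre, on the rail's upper face. The rail is 16 mm wide, narrower than the handle: fingers can straddle it. Side cheeks 4 mm thick, up to just above half the handle's thickness, stand beside the handle only at its ends (beyond 40 mm from its centre); a lip stops the handle's lower end. Foot plate 170 x 90 x 10 mm.
- plain_mid (a point): Centre of the handle of the other spanner (same handle, an open jaw at both ends, no closed eye), lying on a like rest on the other side. Leave it.
- grease: Grease can, 60 mm across and 110 mm high, origin at the centre of its underside. Leave it.
- armature: Copper motor armature standing on end, 48 mm across, 110 mm high, origin at the centre of its underside. Leave it.
- driver: Screwdriver lying on the bench in front of the carousel, up to about 35 mm high. Leave it.
There are look-alikes about, which are no part of the job. What is shaped like the part that bears spanner_mid but turquoise or yellow is not meant.

How it is judged (in metres and radians):
On the way, in this order (a step that is already met when the one before it is completed fails the run):
1. the empty hook stands over the pointer (within 20 mm), the spanner still on its rest (horizontal distance between hook and pointer below 0.02 m and distance of spanner_mid from where it was at the start of the episode below 0.03 m), for 0.2 s.
2. the spanner's eye is on the hook, inward of the bend's end and down in the seat (x of eye in the frame of hook between -0.025 and 0.055 m and y of eye in the frame of hook between -0.015 and 0.015 m and z of eye in the frame of hook between -0.014 and 0.008 m), for 0.2 s.
At the end, for the whole second after the job is handed in: The spanner hangs nearly still (below 0.25 m/s) by its eye from the empty hook, within 0.35 rad of upright, the eye down in the level seat (its centre 14 mm below to 8 mm above the bar's centre line, within 15 mm sideways), and the hook is within 30 mm of the pointer (all of step 2 and horizontal distance between hook and pointer below 0.03 m and angle between spanner_mid's own x axis and vertical below 0.35 rad and contact force between spanner and carousel above 0.5 N and linear speed of spanner below 0.25 m/s); the robot touches nothing.
It fails at once if the spanner is forced against the carousel (over 45 N) (contact force between spanner and carousel above 45 N).
It fails at once if the other spanner is disturbed (over 30 mm) (distance of plain_mid from where it was at the start of the episode above 0.03 m).
It fails at once if the grease can, armature or screwdriver is disturbed (over 40 mm) (distance of any of grease, armature, driver from where it was at the start of the episode above 0.04 m).
It also fails if it takes over 72 s, if anything falls off the work surface, if the arm or the gripper's body presses on something with over 40 N, if the wrist force passes 120 N, or if a joint passes its speed limit or range.

## Robot

A 7-joint arm with a two-finger parallel gripper is mounted at the origin on the work surface. World frame = base frame: x ahead of the robot, y to its left, z up, the work surface at z = 0. Lengths are in m, angles in degrees, forces in N, time in s.
With the tool pointing down it reaches from about 0.425 to 0.875 m from the base axis. Payload 4.7 kg.
Tool frame: the origin (TCP) lies at the very end of the fingers, on their centre line; the grasp point (between the pads) lies 19 mm behind it; z points along the fingers, y is the line along which they close (so a half turn about z gives the same grasp; the last joint's range is limited). The gripper opens to 87 mm and grips with 3 to 60 N. Pads are 19 mm wide; open, the fingers measure 117 mm over their backs; the gripper's body (75 mm by 190 mm) begins 51 mm behind the grasp point.
Start: joints at [-66.285, 18.392, -4.016, 83.108, 1.295, 78.541, -3.26], TCP at [0.253, 0.599, 0.202] pointing down, gripper open.
Joint ranges: [-163.93, 163.93], [-17.29, 119.83], [-79.2, 71.16], [3.27, 140.29], [-89.18, 269.18], [5.43, 117.66], [-154.24, 154.24]. Speed limits (degrees/s): [147.25, 147.25, 180, 180, 180, 180, 180].

## Interface

Orientations are given as [roll, pitch, yaw] about the fixed x, y, z axes, in that order (R = Rz(yaw) Ry(pitch) Rx(roll)).
In Python, from cell import get_obs, eyes, env gives the robot as it stands.
- The arm moves only by the tool servo_tool, never from a script. Its argument "series" is a list that holds one entry, the list of rows, each a list of 7 numbers: the shift along the tool's x, y, z in units of 300 mm (1.0 is 300 mm), then the turn, a rotation vector about the tool's x, y, z in units of pi rad (1.0 is pi rad), then the opening, from 0 (shut) to 1 (fully open). In form: [[[tx, ty, tz, wx, wy, wz, gripper], ...]]. A call has 1 to 12 rows; each row is the pose to reach, as a shift and turn from the pose commanded when the call began, along the tool's axes at that moment, turning the shorter way round; what a row does not reach only later rows make up. A row lasts 1/12 s, in which the tool goes at most 41.7 mm and 7.16 degrees, less where a joint would pass 70% of its speed; a pose out of reach is approached as far as the arm can. A call with a number of a shift or a turn outside -1 to 1 is refused whole. A call with a gripper value outside its range is refused whole. The fingers move at their own pace and stop on an object; "grip_force" is the grip in N (left out, the last holds). Time passes only in rows, so rows that repeat a pose let the fingers close. It gives the time, the measured TCP pose, the force, the opening and the grip force at its end, in the units of the state.
- get_obs(): the state, without advancing time (a new reading comes with each control period).
- eyes.read_camera(name): name is "side" or "top"; returns a dict with "frame" (420x560x3 uint8, red, green, blue), "depth" (420x560 float32, m along the optical axis (not along the pixel's ray), 0 where there is no reading), "fx", "fy", "cx", "cy" (pixels), "origin" and "rotation" of the camera in the world. Camera axes: x right, y down, z forward; pixel columns grow to the right and rows downward; lengths in m; the calibration is good to about 2 mm. A picture is of the moment at which its call begins.
- env.sign_off(): hands the job in; it is judged then, once.
The state is a dict: "time_s": time; "qpos": joint angles; "joint_velocities": joint speeds; "effort": joint torques, N m; "tool_pos": TCP position; "tool_rot": TCP orientation; "force": force on the tool from outside, world axes, zero at the start; "wrist_torque": the same for the moment, N m; "grip_width": finger opening in m; "grasp_force": force on a finger pad.
Only numpy, scipy, OpenCV 4.12 (cv2) and the standard library are available. Lean on these libraries where they do the work, as an engineer would, in place of code of your own. Each camera call takes 0.05 s, during which the arm holds its last target. There are 200 camera calls.

## Working session

There is one attempt and no reset: what is moved stays moved. The work goes in short steps, Python scripts to look and compute and a tool call to move; the robot and the scene stay as the last step left them, time stands still between calls to the robot, and variables do not carry over. Pictures are saved under pics/ and viewed, at most 10 in all, crops included, and the job is handed in when it is done.

Besides the shell and the picture viewer there is one more tool, called after ">>>" by a JSON object that holds its "name" and its "arguments". servo_tool: Moves the arm, as the interface text tells. Shifts and turns lie within -1 to 1; 1 stands for 300 mm of shift or pi rad of turn. Its arguments: {"type":"object","properties":{"series":{"type":"array"},"grip_force":{"type":"number"}},"required":["series"]}

```bash
mkdir -p pics; cat > h.py <<'E'
import numpy as np, cv2
from cell import get_obs, eyes, env
from scipy.spatial.transform import Rotation as R
def cam(n):
    c=eyes.read_camera(n); d=c['depth']; v,u=np.mgrid[:d.shape[0],:d.shape[1]]
    P=np.stack([(u-c['cx'])/c['fx']*d,(v-c['cy'])/c['fy']*d,d],-1)
    c['P']=P@np.array(c['rotation']).T+np.array(c['origin']); c['P'][d==0]=np.nan
    return c
def save(c,name,box=None,s=1):
    f=c['frame'][:,:,::-1]
    if box: f=f[box[1]:box[3],box[0]:box[2]]
    cv2.imwrite('pics/'+name,cv2.resize(f,None,fx=s,fy=s,interpolation=cv2.INTER_CUBIC))
def row(pos,rpy):
    # target pose -> row numbers from the present measured pose
    o=get_obs(); return None
E
python3 - <<'E'
from h import *
o=get_obs(); print({k:np.round(v,3) for k,v in o.items()})
for n in('top','side'):
    c=cam(n); save(c,n+'1.png'); np.save(n+'.npy',c,allow_pickle=True)
    print(n,c['fx'],c['cx'],c['cy'],c['origin'],np.round(c['rotation'],3).tolist())
E
```

```text
{'time_s': np.float64(0.0), 'qpos': array([-66.285,  18.437,  -4.015,  83.175,   1.296,  78.541,  -3.262]), 'joint_velocities': array([ 0.025,  0.025, -0.019, -0.018,  0.075, -0.036, -0.053]), 'effort': array([-0.0000e+00, -4.9128e+01, -4.0400e-01, -3.1252e+01, -6.4000e-02,
        4.4000e-02,  0.0000e+00]), 'tool_pos': array([0.253, 0.598, 0.201]), 'tool_rot': array([-1.79891e+02,  7.00000e-03,  1.57092e+02]), 'force': array([ 0.693, -0.949,  0.288]), 'wrist_torque': array([ 0.075,  0.022, -0.003]), 'grasp_force': np.float64(0.0), 'grip_width': np.float64(0.087)}Traceback (most recent call last):
  File "<stdin>", line 4, in <module>
  File "h.py", line 7, in cam
    c['P']=P@np.array(c['rotation']).T+np.array(c['origin']); c['P'][d==0]=np.nan
           ~~~~~~~~~~~~~~~~~~~~~~~~~~~^~~~~~~~~~~~~~~~~~~~~~
ValueError: operands could not be broadcast together with shapes (420,560) (3,)
```

```bash
python3 - <<'E'
s=open('h.py').read()
s=s.replace("P@np.array(c['rotation']).T","P@(lambda r:r if r.shape==(3,3) else R.from_euler('xyz',r,degrees=True).as_matrix())(np.array(c['rotation'])).T")
s=s[:s.index('def row')]
open('h.py','w').write(s)
E
python3 - <<'E'
from h import *
for n in('top','side'):
    c=cam(n); save(c,n+'1.png'); np.save(n+'.npy',c,allow_pickle=True)
    print(n,c['fx'],c['cx'],c['cy'],c['origin'],c['rotation'],c['depth'].min(),c['depth'].max())
    print(np.round(c['P'][::70,::80],3).tolist())
E
```

```text
top 446.4700554234397 275.6092132468082 209.53572992780943 [ 0.32587707 -0.01158807  1.50853125] [-175.85859299    0.98121855  -88.64324755] 0.0 2.3862505
[[[1.577, 1.529, -0.762], [1.575, 1.091, -0.748], [1.274, 0.5, -0.196], [1.589, 0.244, -0.75], [1.604, -0.177, -0.766], [1.285, -0.449, -0.191], [1.253, -0.733, -0.127]], [[1.19, 1.494, -0.75], [0.909, 0.713, -0.002], [0.896, 0.418, 0.043], [0.915, 0.151, 0.005], [0.923, -0.126, -0.003], [0.925, -0.4, 0.005], [0.882, -0.621, 0.122]], [[0.706, 1.131, -0.235], [0.65, 0.676, 0.046], [0.653, 0.404, 0.057], [0.671, 0.145, 0.001], [0.675, -0.129, 0.007], [0.683, -0.403, -0.004], [0.686, -0.671, 0.003]], [[0.439, 1.272, -0.483], [0.417, 0.68, 0.009], [0.424, 0.409, 0.003], [0.43, 0.137, 0.002], [0.436, -0.133, 0.002], [0.442, -0.402, 0.001], [0.448, -0.667, 0.007]], [[0.24, 0.533, 0.649], [0.213, 0.521, 0.332], [0.188, 0.4, 0.002], [0.194, 0.131, -0.004], [0.202, -0.137, 0.004], [0.208, -0.405, -0.005], [0.215, -0.667, 0.003]], [[-0.198, 1.272, -0.552], [-0.049, 0.657, 0.003], [0.132, 0.199, 0.717], [0.102, 0.072, 0.573], [-0.028, -0.141,
[... 533 characters left out ...]
.67, -1.9, 0.217]], [[2.082, -0.722, 0.014], [2.068, -1.395, -0.257], [1.692, -1.89, -0.434], [0.738, -0.707, 0.104], [0.362, -1.255, -0.095], [0.164, 0.477, 0.619], [-0.788, -1.898, -0.283]], [[2.074, -0.549, -0.328], [1.515, -0.447, -0.215], [0.957, -0.175, 0.002], [0.597, -0.065, 0.102], [0.313, -0.271, 0.002], [0.059, 0.043, 0.217], [-0.628, -1.124, -0.432]], [[2.074, -0.378, -0.685], [1.679, -0.503, -0.742], [0.798, 0.231, 0.001], [0.544, 0.194, 0.001], [0.286, 0.614, 0.394], [0.034, 0.117, -0.001], [-0.221, 0.081, 0.001]], [[1.295, 0.413, -0.201], [0.821, 0.617, 0.12], [0.659, 0.556, 0.076], [0.485, 0.464, -0.002], [0.276, 0.647, 0.248], [0.091, 0.503, 0.112], [-0.147, 0.372, -0.001]]]
```

View pics/top1.png

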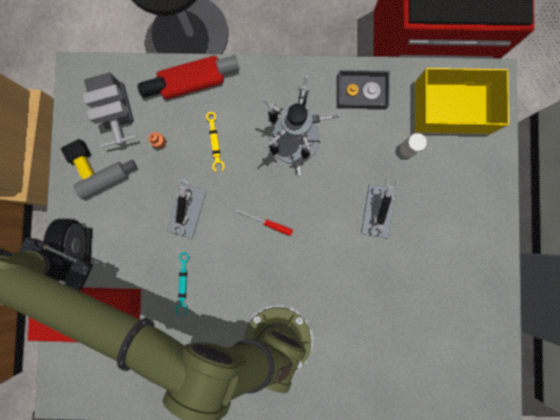

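View pics/side1.png

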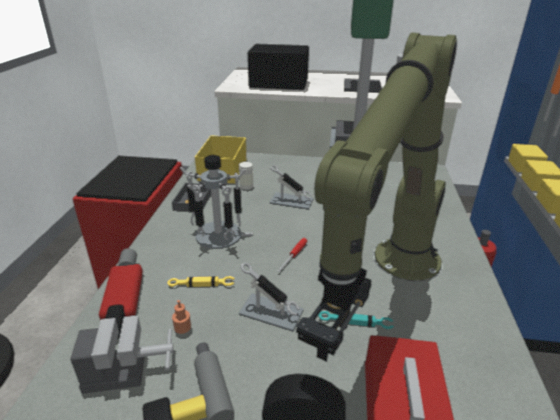

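The candidate spanners are at top (183,208) and (380,208). The yellow one at (214,140) and the turquoise one at (183,280) are excluded by colour. I'll enlarge both candidates and the carousel.

```bash
python3 - <<'E'
from h import *
t=np.load('top.npy',allow_pickle=True).item(); s=np.load('side.npy',allow_pickle=True).item()
def cr(c,x,y,w,h,W,H): return cv2.resize(c['frame'][y:y+h,x:x+w,::-1],(W,H),interpolation=cv2.INTER_CUBIC)
a=np.hstack([cr(t,155,170,60,75,240,300),cr(t,350,170,60,75,240,300),cr(t,250,70,100,110,300,300)])
b=np.hstack([cr(s,230,255,80,75,320,300),cr(s,265,160,55,55,230,300),cr(s,175,150,76,100,230,300)])
cv2.imwrite('pics/crops.png',np.vstack([a,b]))
# dark handles & knob
for n,c in(('top',t),('side',s)):
    P=c['P'];g=c['frame'].max(2)
    m=((g<60)&(P[...,2]>0.03)&(P[...,2]<0.36)&(P[...,0]>.35)&(P[...,0]<.95)&(abs(P[...,1])<.45)).astype(np.uint8)
    k,l,st,ce=cv2.connectedComponentsWithStats(m)
    for i in range(1,k):
        if st[i,4]>15:
            Q=P[l==i]; print(n,st[i],ce[i].round(1),np.nanmedian(Q,0).round(3),np.nanpercentile(Q,[5,95],axis=0).round(3).tolist())
E
```

```text
top [149  78  16  17 207] [156.   85.3] [0.838 0.427 0.054] [[0.819, 0.404, 0.041], [0.86, 0.448, 0.06]]
top [287  96  20  30 356] [297.  113.9] [ 0.673 -0.041  0.317] [[0.651, -0.063, 0.249], [0.702, -0.019, 0.32]]
top [269 111  10  13  82] [273.  116.8] [0.708 0.028 0.163] [[0.703, 0.019, 0.111], [0.716, 0.04, 0.19]]
top [270 146   9   9  66] [274.  149.5] [0.608 0.023 0.16 ] [[0.602, 0.011, 0.109], [0.613, 0.035, 0.191]]
top [302 149   7  10  55] [304.6 153.9] [ 0.596 -0.07   0.159] [[0.592, -0.081, 0.106], [0.601, -0.063, 0.19]]
top [176 197  11  27 193] [180.8 209.3] [0.422 0.316 0.102] [[0.385, 0.302, 0.076], [0.453, 0.33, 0.127]]
top [377 196  14  28 209] [382.8 209.8] [ 0.433 -0.322  0.102] [[0.397, -0.334, 0.075], [0.469, -0.312, 0.127]]
side [205 155  16  15 197] [212.3 162.3] [ 0.672 -0.02   0.308] [[0.652, -0.046, 0.287], [0.695, -0.012, 0.319]]
side [283 174  19  17 116] [292.  182.7] [ 0.436 -0.315  0.095] [[0.402, -0.323, 0.072], [0.468, -0.308, 0.121]]
side [177 187  31  40 345] [195.3 206.7] [0.727 0.034 0.142] [[0.705, -0.184, 0.034], [0.788, 0.046, 0.184]]
side [234 189   7  24 125] [237.2 200.4] [ 0.604 -0.061  0.142] [[0.597, -0.066, 0.1], [0.613, -0.055, 0.186]]
side [224 203   9  26 167] [227.8 215.1] [0.614 0.037 0.142] [[0.606, 0.03, 0.098], [0.626, 0.043, 0.186]]
side [258 276  28  27 302] [271.3 289.6] [0.422 0.328 0.095] [[0.387, 0.316, 0.071], [0.454, 0.339, 0.124]]
side [106 305  19  15 180] [115.7 311.4] [0.839 0.431 0.054] [[0.819, 0.412, 0.046], [0.861, 0.448, 0.057]]
```

View pics/crops.png

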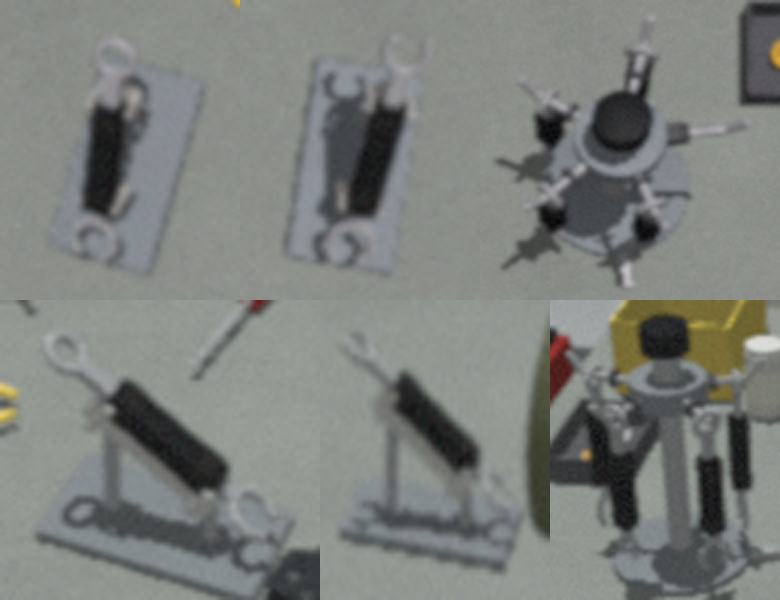

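The enlarged crops show the left spanner, at top (183,208) and side (268,290), with a closed ring at its upper end, eye at about top (183,184). The right one at (380,208) has open jaws at both ends. The left one is therefore the target. The empty hook is the bare bar at top (318–337,114–118), and the pointer is at top (298,168). Next I'll measure both.

```bash
cat >> h.py <<'E'
def ray(c,u,v,z):
    Rm=R.from_euler('xyz',c['rotation'],degrees=True).as_matrix() if np.array(c['rotation']).shape==(3,) else np.array(c['rotation'])
    d=Rm@np.array([(u-c['cx'])/c['fx'],(v-c['cy'])/c['fy'],1]); o=np.array(c['origin'])
    return o+d*(z-o[2])/d[2]
E
python3 - <<'E'
from h import *
t=np.load('top.npy',allow_pickle=True).item(); s=np.load('side.npy',allow_pickle=True).item()
# knob top disc
P=t['P'];g=t['frame'].max(2)
m=((g<70)&(P[...,2]>0.295)&(P[...,2]<0.34)).astype(np.uint8)[:200]
ys,xs=np.nonzero(m[:, :330]); k=(xs>280);xs,ys=xs[k],ys[k]
(cx,cy),r=cv2.minEnclosingCircle(np.c_[xs,ys].astype(np.float32)); K=ray(t,cx,cy,.316); print('knob',cx,cy,r,r*1.19/446,K.round(4))
# hub ring / foot via depth
for lo,hi,nm in((.01,.03,'foot'),(.24,.275,'hub')):
    q=(P[...,2]>lo)&(P[...,2]<hi)&(np.hypot(P[...,0]-K[0],P[...,1]-K[1])<.15); Q=P[q]; print(nm,q.sum(),np.percentile(Q,[1,50,99],axis=0).round(3).tolist())
# pointer: points r>.09, z .005-.02 off bench
D=np.hypot(P[...,0]-K[0],P[...,1]-K[1]); A=np.degrees(np.arctan2(P[...,1]-K[1],P[...,0]-K[0]))
br=t['frame'].mean(2)
# hook-height pixels by angle sector
q=(P[...,2]>.19)&(P[...,2]<.29)&(D>.04)&(D<.17)
ys,xs=np.nonzero(q)
for a in range(-180,180,24):
    k=(A[ys,xs]>=a)&(A[ys,xs]<a+24)
    if k.sum(): print(a,k.sum(),D[ys,xs][k].max().round(3),np.median(A[ys,xs][k]).round(1))
q=(D>.088)&(D<.14)&(abs(abs(A)-180)<40)
ys,xs=np.nonzero(q); b=br[ys,xs]
print('hist',np.percentile(b,[5,50,90,95,99]))
k=b>np.percentile(b,50)+12
for rr in(.095,.105,.115,.122): 
    kk=k&(abs(D[ys,xs]-rr)<.005); print(rr,kk.sum(),np.round(xs[kk].mean(),1),np.round(ys[kk].mean(),1),[ray(t,xs[kk].mean(),ys[kk].mean(),.01).round(4)])
# spanner PCA both views
for n,c,box in(('top',t,(176,197,187,224)),('side',s,(258,276,286,303))):
    g=c['frame'].max(2); Pc=c['P']; mm=np.zeros(g.shape,bool); mm[box[1]:box[3],box[0]:box[2]]=True
    Q=Pc[mm&(g<60)&(Pc[...,2]>.05)&(Pc[...,2]<.16)]; Q=Q[~np.isnan(Q).any(1)]
    mu=Q.mean(0); v=np.linalg.svd(Q-mu)[2][0]; v*=np.sign(v[0]); pr=(Q-mu)@v
    print(n,mu.round(4),v.round(3),'head',np.degrees(np.arctan2(v[1],v[0])).round(1),'slope',np.degrees(np.arcsin(v[2])).round(1),np.percentile(pr,[2,98]).round(3))
# enlarged carousel, both views
a=cv2.resize(t['frame'][70:180,250:350,::-1],(380,418),interpolation=cv2.INTER_CUBIC)
b=cv2.resize(s['frame'][150:260,170:270,::-1],(380,418),interpolation=cv2.INTER_CUBIC)
cv2.imwrite('pics/car.png',np.hstack([a,b]))
E
```

```text
knob 297.38763427734375 113.9494400024414 10.966644287109375 0.02926077735798241 [ 0.6735 -0.0421  0.316 ]
foot 907 [[0.563, -0.122, 0.01], [0.657, -0.034, 0.015], [0.731, 0.038, 0.026]]
hub 857 [[0.585, -0.154, 0.24], [0.665, -0.049, 0.249], [0.795, 0.053, 0.262]]
-180 73 0.103 -159.3
-156 65 0.105 -152.4
-132 8 0.042 -119.8
-108 34 0.065 -88.7
-84 107 0.121 -80.6
-60 11 0.047 -50.8
-36 52 0.126 -14.2
-12 95 0.13 -9.0
12 2 0.047 31.5
36 99 0.117 56.7
60 69 0.116 63.5
84 15 0.045 96.0
108 96 0.12 128.4
132 61 0.119 135.7
156 13 0.042 166.9
hist [109.7        138.33333333 142.33333333 144.33333333 181.48333333]
0.095 8 298.5 167.8 [array([ 0.5773, -0.0575,  0.01  ])]
0.105 9 299.0 170.0 [array([ 0.5697, -0.0593,  0.01  ])]
0.115 11 299.4 173.1 [array([ 0.5591, -0.0608,  0.01  ])]
0.122 4 299.5 174.0 [array([ 0.556 , -0.0613,  0.01  ])]
top [0.421  0.3157 0.1015] [ 0.786 -0.194  0.588] head -13.9 slope 36.0 [-0.047  0.044]
side [0.4213 0.3277 0.0962] [ 0.789 -0.21   0.577] head -14.9 slope 35.3 [-0.044  0.046]
```

View pics/car.png

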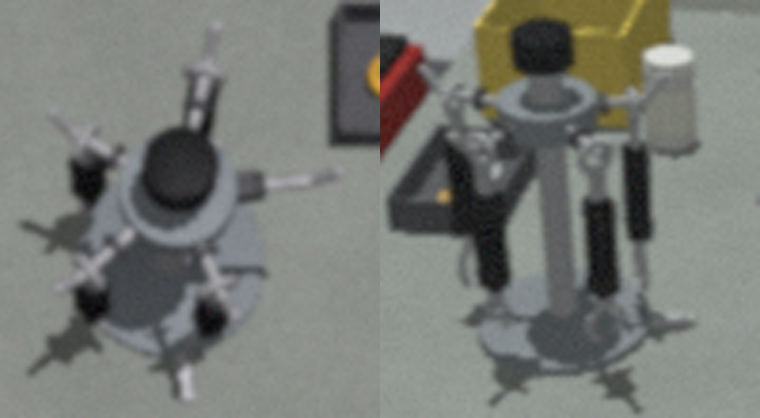

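```bash
cat >> h.py <<'E'
def to(pos,Rt):
    "numbers to a target pose from the measured pose (3 shifts, 3 turns, in move units)"
    o=get_obs(); R0=R.from_euler('xyz',o['tool_rot'],degrees=True)
    d=R0.inv().apply(np.array(pos)-o['tool_pos'])/.3; w=(R0.inv()*Rt).as_rotvec()/np.pi
    print('row',d.round(4).tolist(),w.round(4).tolist(),'| mm',round(np.linalg.norm(d)*300),'deg',round(np.linalg.norm(w)*180)); return d,w
def rpy(*a): return R.from_euler('xyz',a,degrees=True)
E
python3 - <<'E'
from h import *
to([.464,.278,.41],rpy(180,0,144)); to([.675,-.042,.41],rpy(180,0,131))
E
```

```text
row [-1.0639, -0.7106, -0.6962] [-0.0005, 0.0001, 0.0728] | mm 437 deg 13
row [-2.1269, -1.4194, -0.6951] [-0.0005, 0.0001, 0.145] | mm 795 deg 26
```

>>> {"name": "servo_tool", "arguments": {"series": [[[-0.3, -0.2, -0.55, 0, 0, 0.02, 1], [-0.97, -0.65, -0.695, 0, 0, 0.072, 1], [-0.97, -0.65, -0.695, 0, 0, 0.072, 1], [-0.97, -0.65, -0.695, 0, 0, 0.072, 1], [-0.97, -0.65, -0.695, 0, 0, 0.072, 1], [-0.97, -0.65, -0.695, 0, 0, 0.072, 1], [-0.97, -0.65, -0.695, 0, 0, 0.072, 1], [-0.97, -0.65, -0.695, 0, 0, 0.072, 1], [-0.97, -0.65, -0.695, 0, 0, 0.072, 1], [-0.97, -0.65, -0.695, 0, 0, 0.072, 1], [-0.97, -0.65, -0.695, 0, 0, 0.072, 1], [-0.97, -0.65, -0.695, 0, 0, 0.072, 1]]]}}

```text
time_s: 1.15
tool_pos: [0.4469, 0.3037, 0.4115]
tool_rot: [179.9, 0.0, 143.8]
force: [-0.1, 1.7, 0.4]
grip_width: 0.0871
grasp_force: 0.0
```

```bash
python3 - <<'E'
from h import *
print(get_obs()['tool_pos'],get_obs()['tool_rot'],get_obs()['qpos'])
to([.675,-.042,.41],rpy(180,0,131)); 
E
```

```text
[0.44693857 0.30373481 0.41148055] [1.79857110e+02 4.75852696e-02 1.43829084e+02] [-47.21381819   3.74215479  10.97674152  76.83106388  -0.71936667
  99.34373327  17.4505603 ]
row [-1.2938, -0.4817, 0.0048] [0.0008, 0.0002, 0.0713] | mm 414 deg 13
```

>>> {"name": "servo_tool", "arguments": {"series": [[[-0.95, -0.355, 0, 0, 0, 0.05, 1], [-0.95, -0.355, 0, 0, 0, 0.05, 1], [-0.95, -0.355, 0, 0, 0, 0.05, 1], [-0.95, -0.355, 0, 0, 0, 0.05, 1], [-0.95, -0.355, 0, 0, 0, 0.05, 1], [-0.95, -0.355, 0, 0, 0, 0.05, 1], [-0.95, -0.355, 0, 0, 0, 0.05, 1], [-0.95, -0.355, 0, 0, 0, 0.05, 1]]]}}

```text
time_s: 1.82
tool_pos: [0.6154, 0.0468, 0.4081]
tool_rot: [-179.8, 0.1, 134.7]
force: [-1.0, -0.4, -0.8]
grip_width: 0.0871
grasp_force: 0.0
```

```bash
python3 - <<'E'
from h import *
print(get_obs()['tool_pos'],get_obs()['tool_rot'],get_obs()['qpos'])
to([.675,-.042,.286],rpy(180,0,131)); 
E
```

```text
[0.61543302 0.0467981  0.40808332] [-1.79761464e+02  1.05811261e-01  1.34743263e+02] [-26.33630162  14.5016068   25.80208019  66.25815656  -6.12268298
 100.67445577  42.36168667]
row [-0.3493, -0.0656, 0.4079] [-0.0013, 0.0006, 0.0208] | mm 162 deg 4
```

>>> {"name": "servo_tool", "arguments": {"series": [[[-0.35, -0.065, 0, 0, 0, 0.02, 1], [-0.35, -0.065, 0, 0, 0, 0.02, 1], [-0.35, -0.065, 0, 0, 0, 0.02, 1], [-0.35, -0.065, 0, 0, 0, 0.02, 1], [-0.35, -0.065, 0.1, 0, 0, 0.02, 1], [-0.35, -0.065, 0.2, 0, 0, 0.02, 1], [-0.35, -0.065, 0.2, 0, 0, 0.02, 1]]]}}

```text
time_s: 2.4
tool_pos: [0.6713, -0.0323, 0.3418]
tool_rot: [-179.5, -0.6, 131.7]
force: [-0.6, 0.4, -1.8]
grip_width: 0.0871
grasp_force: 0.0
```

```bash
python3 - <<'E'
from h import *
to([.675,-.042,.286],rpy(180,0,131)); 
E
```

```text
row [-0.0342, -0.0108, 0.1857] [-0.0027, -0.0033, 0.0037] | mm 57 deg 1
```

>>> {"name": "servo_tool", "arguments": {"series": [[[0, 0, 0, 0, 0, 0, 1], [0, 0, 0, 0, 0, 0, 1], [0, 0, 0, 0, 0, 0, 1]]]}}

```text
time_s: 2.65
tool_pos: [0.6753, -0.0345, 0.3528]
tool_rot: [179.8, 0.1, 131.6]
force: [0.3, 0.2, 0.7]
grip_width: 0.0871
grasp_force: 0.0
```

```bash
python3 - <<'E'
from h import *
to([.675,-.042,.286],rpy(180,0,131)); 
E
```

```text
row [-0.0176, -0.018, 0.2228] [0.001, 0.0008, 0.0034] | mm 67 deg 1
```

>>> {"name": "servo_tool", "arguments": {"series": [[[-0.0176, -0.018, 0.05, 0, 0, 0.0034, 1], [-0.0176, -0.018, 0.12, 0, 0, 0.0034, 1], [-0.0176, -0.018, 0.19, 0, 0, 0.0034, 1], [-0.0176, -0.018, 0.223, 0, 0, 0.0034, 1], [-0.0176, -0.018, 0.223, 0, 0, 0.0034, 1], [-0.0176, -0.018, 0.223, 0, 0, 0.0034, 1]]]}}

```text
time_s: 3.15
tool_pos: [0.6743, -0.0426, 0.2845]
tool_rot: [179.9, 0.0, 131.0]
force: [0.1, 0.1, 0.5]
grip_width: 0.0872
grasp_force: 0.0
```

>>> {"name": "servo_tool", "arguments": {"series": [[[0, 0, 0, 0, 0, 0, 0.7], [0, 0, 0, 0, 0, 0, 0.6], [0, 0, 0, 0, 0, 0, 0.55], [0, 0, 0, 0, 0, 0, 0.5], [0, 0, 0, 0, 0, 0, 0.5], [0, 0, 0, 0, 0, 0, 0.5]]], "grip_force": 25}}

```text
time_s: 3.65
tool_pos: [0.6773, -0.0402, 0.2838]
tool_rot: [179.5, 0.2, 131.0]
force: [12.8, 4.6, -3.0]
grip_width: 0.0548
grasp_force: 18.3
```

>>> {"name": "servo_tool", "arguments": {"series": [[[0, 0.014, 0, 0, 0, 0.03, 0.5], [0, 0.014, 0, 0, 0, 0.06, 0.5], [0, 0.014, 0, 0, 0, 0.09, 0.5], [0, 0.014, 0, 0, 0, 0.12, 0.5], [0, 0.014, 0, 0, 0, 0.15, 0.5], [0, 0.014, 0, 0, 0, 0.18, 0.5], [0, 0.014, 0, 0, 0, 0.21, 0.5], [0, 0.014, 0, 0, 0, 0.24, 0.5], [0, 0.014, 0, 0, 0, 0.24, 0.5], [0, 0.014, 0, 0, 0, 0.24, 0.5]]]}}

```text
time_s: 4.48
tool_pos: [0.6785, -0.0399, 0.2837]
tool_rot: [179.8, 0.0, 87.9]
force: [6.7, 0.2, -1.4]
grip_width: 0.0549
grasp_force: 25.0
```

>>> {"name": "servo_tool", "arguments": {"series": [[[0, 0, 0, 0, 0, 0.03, 0.5], [0, 0, 0, 0, 0, 0.06, 0.5], [0, 0, 0, 0, 0, 0.09, 0.5], [0, 0, 0, 0, 0, 0.12, 0.5], [0, 0, 0, 0, 0, 0.15, 0.5], [0, 0, 0, 0, 0, 0.18, 0.5], [0, 0, 0, 0, 0, 0.21, 0.5], [0, 0, 0, 0, 0, 0.24, 0.5], [0, 0, 0, 0, 0, 0.249, 0.5], [0, 0, 0, 0, 0, 0.249, 0.5], [0, 0, 0, 0, 0, 0.249, 0.5]]]}}

```text
time_s: 5.4
tool_pos: [0.6797, -0.0404, 0.2837]
tool_rot: [179.7, -0.2, 43.1]
force: [9.7, -0.1, -1.8]
grip_width: 0.055
grasp_force: 25.0
```

```bash
python3 - <<'E'
from h import *
c=cam('top'); np.save('top2.npy',c,allow_pickle=True); s=cam('side'); np.save('side2.npy',s,allow_pickle=True)
a=cv2.resize(c['frame'][70:190,240:360,::-1],(390,390),interpolation=cv2.INTER_CUBIC)
b=cv2.resize(s['frame'][150:270,170:290,::-1],(390,390),interpolation=cv2.INTER_CUBIC)
cv2.imwrite('pics/car2.png',np.hstack([a,b]))
E
```

```text
(no output)
```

View pics/car2.png

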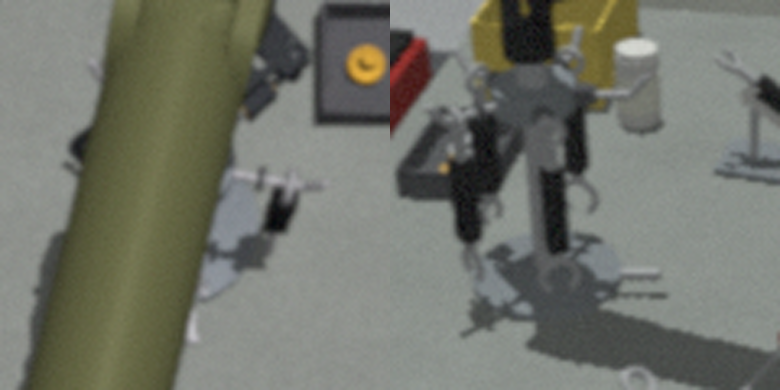

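>>> {"name": "servo_tool", "arguments": {"series": [[[0, 0, 0, 0, 0, 0, 1], [0, 0, 0, 0, 0, 0, 1], [0, 0, 0, 0, 0, 0, 1], [0, 0, 0, 0, 0, 0, 1], [0, 0, -0.1, 0, 0, 0, 1], [0, 0, -0.2, 0, 0, 0, 1], [0, 0, -0.33, 0, 0, 0, 1], [0, 0, -0.33, 0, 0, 0, 1], [0, 0, -0.33, 0, 0, 0, 1]]]}}

```text
time_s: 6.25
tool_pos: [0.6775, -0.0409, 0.385]
tool_rot: [179.8, -0.2, 42.9]
force: [-0.2, -0.9, -0.2]
grip_width: 0.0867
grasp_force: 0.0
```

```bash
python3 - <<'E'
from h import *
to([.427,.32,.25],rpy(180,0,165.6)) 
E
```

```text
row [0.2062, -1.4511, 0.4461] [0.0015, 0.0006, -0.6816] | mm 460 deg 123
```

>>> {"name": "servo_tool", "arguments": {"series": [[[0.13, -0.9, 0, 0, 0, -0.4, 1], [0.13, -0.9, 0, 0, 0, -0.4, 1], [0.13, -0.9, 0, 0, 0, -0.4, 1], [0.13, -0.9, 0, 0, 0, -0.4, 1], [0.13, -0.9, 0, 0, 0, -0.4, 1], [0.13, -0.9, 0, 0, 0, -0.4, 1], [0.13, -0.9, 0, 0, 0, -0.4, 1], [0.13, -0.9, 0, 0, 0, -0.4, 1], [0.13, -0.9, 0, 0, 0, -0.4, 1], [0.13, -0.9, 0, 0, 0, -0.4, 1], [0.13, -0.9, 0, 0, 0, -0.4, 1], [0.13, -0.9, 0, 0, 0, -0.4, 1]]]}}

```text
time_s: 7.25
tool_pos: [0.5212, 0.1842, 0.3812]
tool_rot: [-179.9, -0.0, 114.8]
force: [-1.5, -0.3, -0.7]
grip_width: 0.087
grasp_force: 0.0
```

```bash
python3 - <<'E'
from h import *
to([.427,.32,.25],rpy(180,0,165.6)); to([.427,.32,.073],rpy(180,0,165.6));print(get_obs()['qpos'])
E
```

```text
row [0.5426, -0.0945, 0.4374] [-0.0006, -0.0003, -0.2825] | mm 211 deg 51
row [0.5425, -0.0933, 1.0274] [-0.0006, -0.0003, -0.2825] | mm 350 deg 51
[-48.76365018   5.02230085  29.15029106  79.47632748  -2.45522717
  96.24707989   4.78882095]
```

>>> {"name": "servo_tool", "arguments": {"series": [[[0.54, -0.094, 0.2, 0, 0, -0.28, 1], [0.54, -0.094, 0.3, 0, 0, -0.28, 1], [0.54, -0.094, 0.4, 0, 0, -0.28, 1], [0.54, -0.094, 0.44, 0, 0, -0.28, 1], [0.54, -0.094, 0.44, 0, 0, -0.28, 1], [0.54, -0.094, 0.44, 0, 0, -0.28, 1], [0.54, -0.094, 0.44, 0, 0, -0.28, 1], [0.54, -0.094, 0.44, 0, 0, -0.28, 1], [0.54, -0.094, 0.44, 0, 0, -0.28, 1], [0.54, -0.094, 0.44, 0, 0, -0.28, 1]]]}}

```text
time_s: 8.08
tool_pos: [0.4285, 0.3189, 0.2506]
tool_rot: [180.0, 0.0, 165.0]
force: [0.1, -0.6, 0.2]
grip_width: 0.0874
grasp_force: 0.0
```

```bash
python3 - <<'E'
from h import *
to([.427,.32,.073],rpy(180,0,165.6));print(get_obs()['qpos'])
c=cam('top'); np.save('top3.npy',c,allow_pickle=True); s=cam('side'); np.save('side3.npy',s,allow_pickle=True)
a=cv2.resize(c['frame'][80:180,250:350,::-1],(400,400),interpolation=cv2.INTER_CUBIC)
b=cv2.resize(s['frame'][145:245,175:275,::-1],(400,400),interpolation=cv2.INTER_CUBIC)
cv2.imwrite('pics/car3.png',np.hstack([a,b]))
E
```

```text
row [0.0062, 0.002, 0.5919] [0.0002, 0.0001, -0.0034] | mm 178 deg 1
[-57.70081586   2.74535959  18.962096    96.01047002  -0.90145489
  81.35954282  36.36431835]
```

View pics/car3.png

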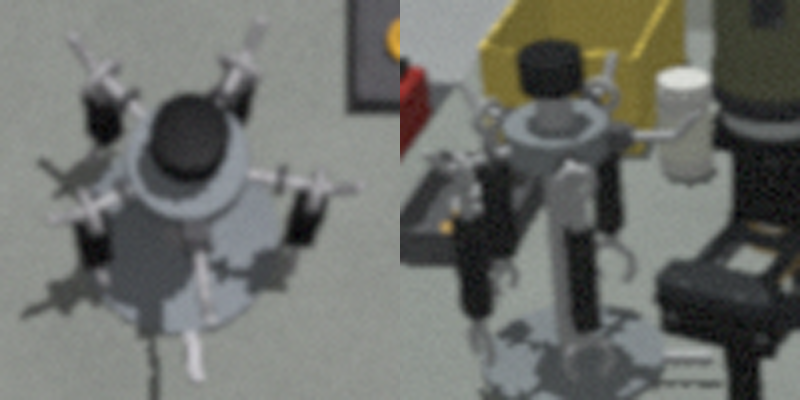

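The top view shows the empty bar from crop (197,240) to (208,318) and the pointer just beyond it at (193,355). In the side view the bend is at about crop (678,135) and the tip at about (712,112). I'll triangulate these.

```bash
python3 - <<'E'
from h import *
t=np.load('top3.npy',allow_pickle=True).item(); s=np.load('side3.npy',allow_pickle=True).item()
A=np.array([.675,-.042])
P=t['P'];D=np.hypot(P[...,0]-.68,P[...,1]+.041)
for z,u,v in((.235,299.25,140),(.235,300.75,148.75),(.253,302,159),(.01,298.25,168.75),(.01,299.3,174.5)):
    p=ray(t,u,v,z); d=p[:2]-A; print(p.round(4),'r',np.hypot(*d).round(4),'ang',np.degrees(np.arctan2(d[1],d[0])).round(1))
# hook centre line: brightness centroid per row in top, z=.235/.25
f=t['frame'].astype(float).mean(2)
for v in range(138,182,2):
    r=f[v,292:308]; print(v,r.astype(int).tolist())
# side rays onto the vertical plane through axis at -171 deg
al=np.radians(-171); n=np.array([-np.sin(al),np.cos(al),0]); o=np.array(s['origin'])
def rv(u,v):
    q=ray(s,u,v,0); d=q-o; k=n@(np.array([*A,0])-o)/(n@d); p=o+d*k; return p.round(4),((p[:2]-A)@[np.cos(al),np.sin(al)]).round(4)
print('side')
for u,v in((232,179),(238,178.5),(244.5,178.5),(248,176),(253,173)): print(u,v,*rv(u,v))
g=s['frame'].astype(float).mean(2)
for v in range(168,184): print(v,g[v,230:258].astype(int).tolist())
E
```

```text
[ 0.6205 -0.0511  0.235 ] r 0.0552 ang -170.5
[ 0.595 -0.056  0.235] r 0.0812 ang -170.1
[ 0.5618 -0.0595  0.253 ] r 0.1145 ang -171.2
[ 0.5739 -0.0567  0.01  ] r 0.1022 ang -171.7
[ 0.5543 -0.0607  0.01  ] r 0.1221 ang -171.2
138 [78, 76, 74, 74, 87, 93, 94, 93, 94, 97, 110, 131, 143, 142, 137, 141]
140 [74, 73, 77, 68, 66, 72, 77, 78, 78, 77, 100, 123, 137, 143, 144, 141]
142 [75, 72, 71, 65, 62, 68, 79, 93, 98, 85, 90, 115, 139, 143, 144, 141]
144 [73, 71, 71, 71, 65, 71, 106, 143, 155, 136, 121, 128, 124, 112, 113, 134]
146 [72, 74, 75, 75, 70, 77, 104, 148, 165, 141, 106, 82, 72, 69, 89, 118]
148 [75, 72, 74, 73, 77, 89, 122, 152, 171, 162, 143, 125, 92, 80, 78, 89]
150 [75, 74, 75, 77, 94, 123, 139, 151, 166, 165, 151, 139, 116, 110, 129, 137]
152 [73, 81, 95, 109, 127, 142, 143, 141, 158, 164, 151, 147, 145, 147, 148, 147]
154 [101, 115, 135, 145, 149, 148, 140, 136, 147, 157, 152, 148, 147, 147, 148, 149]
156 [146, 148, 146, 147, 149, 148, 144, 139, 133, 136, 138, 139, 145, 147, 148, 148]
158 [144, 151, 148, 146, 147, 147, 147, 139, 130, 136, 145, 148, 145, 147, 147, 143]
160
[... 2568 characters left out ...]
 120, 113, 90, 58, 33, 22, 26, 33]
179 [55, 59, 69, 98, 120, 121, 123, 120, 120, 124, 122, 122, 123, 115, 107, 109, 113, 119, 117, 119, 112, 114, 95, 53, 30, 24, 23, 20]
180 [55, 57, 58, 76, 92, 93, 87, 92, 101, 109, 104, 107, 109, 109, 113, 115, 118, 118, 118, 117, 116, 116, 92, 49, 17, 30, 22, 24]
181 [52, 51, 66, 75, 86, 91, 80, 86, 108, 122, 115, 116, 115, 115, 115, 120, 121, 121, 122, 119, 120, 110, 95, 61, 39, 29, 20, 26]
182 [60, 65, 77, 79, 88, 82, 81, 93, 119, 128, 119, 121, 118, 120, 121, 120, 119, 119, 124, 117, 116, 116, 105, 91, 77, 78, 61, 50]
183 [60, 76, 81, 82, 83, 79, 85, 107, 133, 131, 122, 117, 120, 119, 117, 119, 120, 118, 115, 117, 119, 114, 115, 122, 130, 132, 120, 89]
```

>>> {"name": "servo_tool", "arguments": {"series": [[[0.006, 0.002, 0.12, 0, 0, -0.0034, 1], [0.006, 0.002, 0.24, 0, 0, -0.0034, 1], [0.006, 0.002, 0.36, 0, 0, -0.0034, 1], [0.006, 0.002, 0.46, 0, 0, -0.0034, 1], [0.006, 0.002, 0.53, 0, 0, -0.0034, 1], [0.006, 0.002, 0.592, 0, 0, -0.0034, 1], [0.006, 0.002, 0.592, 0, 0, -0.0034, 1], [0.006, 0.002, 0.592, 0, 0, -0.0034, 1], [0.006, 0.002, 0.592, 0, 0, -0.0034, 1]]]}}

```text
time_s: 8.93
tool_pos: [0.4275, 0.3209, 0.0742]
tool_rot: [179.9, 0.1, 165.8]
force: [0.0, 0.0, -1.0]
grip_width: 0.0873
grasp_force: 0.0
```

```bash
python3 - <<'E'
from h import *
c=cam('side'); save(c,'pick.png',(220,230,340,330),6)
E
```

```text
(no output)
```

View pics/pick.png

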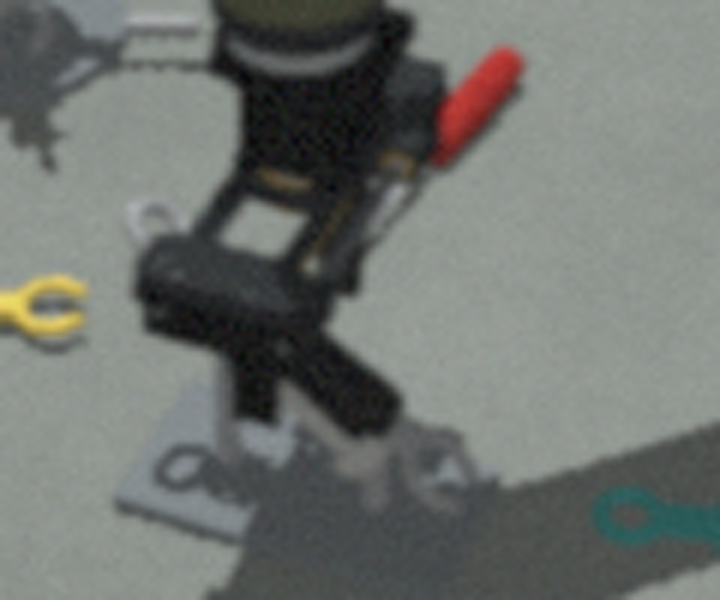

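The fingers straddle the middle of the handle (crop ~(255,380)), with the eye visible at (155,225). I'll close the gripper.

>>> {"name": "servo_tool", "arguments": {"series": [[[0, 0, 0, 0, 0, 0, 0.6], [0, 0, 0, 0, 0, 0, 0.45], [0, 0, 0, 0, 0, 0, 0.35], [0, 0, 0, 0, 0, 0, 0.25], [0, 0, 0, 0, 0, 0, 0.18], [0, 0, 0, 0, 0, 0, 0.15], [0, 0, 0, 0, 0, 0, 0.15], [0, 0, 0, 0, 0, 0, 0.15]]], "grip_force": 40}}

```text
time_s: 9.65
tool_pos: [0.4264, 0.3203, 0.0727]
tool_rot: [180.0, 0.0, 165.9]
force: [0.7, 0.7, 0.3]
grip_width: 0.0416
grasp_force: 0.0
```

>>> {"name": "servo_tool", "arguments": {"series": [[[0, 0, 0, 0, 0, 0, 0.15], [0, 0, 0, 0, 0, 0, 0.15], [0, 0, 0, 0, 0, 0, 0.15], [0, 0, 0, 0, 0, 0, 0.15], [0, 0, 0, 0, 0, 0, 0.15]]]}}

```text
time_s: 10.07
tool_pos: [0.4261, 0.3192, 0.0726]
tool_rot: [-179.9, -0.0, 165.9]
force: [-2.3, -3.8, 3.1]
grip_width: 0.0238
grasp_force: 40.0
```

>>> {"name": "servo_tool", "arguments": {"series": [[[0, 0, -0.04, 0, 0, 0, 0.15], [0, 0, -0.1, 0, 0, 0, 0.15], [0, 0, -0.2, 0, 0, 0, 0.15], [0, 0, -0.32, 0, 0, 0, 0.15], [0, 0, -0.44, 0, 0, 0, 0.15], [0, 0, -0.55, 0, 0, 0, 0.15], [0, 0, -0.65, 0, 0, 0, 0.15], [0, 0, -0.65, 0, 0, 0, 0.15], [0, 0, -0.65, 0, 0, 0, 0.15], [0, 0, -0.65, 0, 0, 0, 0.15]]]}}

```text
time_s: 10.9
tool_pos: [0.4259, 0.3205, 0.267]
tool_rot: [-180.0, -0.0, 165.9]
force: [1.3, -1.4, -2.4]
grip_width: 0.0237
grasp_force: 40.0
```

```bash
python3 - <<'E'
from h import *
o=get_obs(); print(o['tool_pos'],o['tool_rot'],o['qpos'])
c=cam('side'); np.save('side4.npy',c,allow_pickle=True); t=cam('top');np.save('top4.npy',t,allow_pickle=True)
# predicted eye
h=np.radians(-14.2); e=o['tool_pos']+[0,0,.019]+.092*np.array([np.cos(.611)*np.cos(h),np.cos(.611)*np.sin(h),np.sin(.611)])
print('eye pred',e)
def pj(c,p):
    Rm=R.from_euler('xyz',c['rotation'],degrees=True).as_matrix(); q=Rm.T@(p-c['origin']); return np.array([c['fx']*q[0]/q[2]+c['cx'],c['fy']*q[1]/q[2]+c['cy']])
for n,k in(('s',c),('t',t)): print(n,pj(k,e))
u,v=pj(c,e).astype(int); a=cv2.resize(c['frame'][v-20:v+50,u-20:u+50,::-1],(390,390),interpolation=cv2.INTER_CUBIC)
u,v=pj(t,e).astype(int); b=cv2.resize(t['frame'][v-30:v+40,u-35:u+35,::-1],(390,390),interpolation=cv2.INTER_CUBIC)
cv2.imwrite('pics/held.png',np.hstack([a,b]))
E
```

```text
[0.42592537 0.32045778 0.26697117] [-1.79988642e+02 -3.73428796e-02  1.65936466e+02] [-57.99674317   2.36759209  18.89242763  94.52985771  -0.79499243
  83.2620798   36.91087753]
eye pred [0.4989778  0.30197267 0.33875036]
s [242.74360733 208.65081912]
t [166.59978641 173.68032672]
```

View pics/held.png

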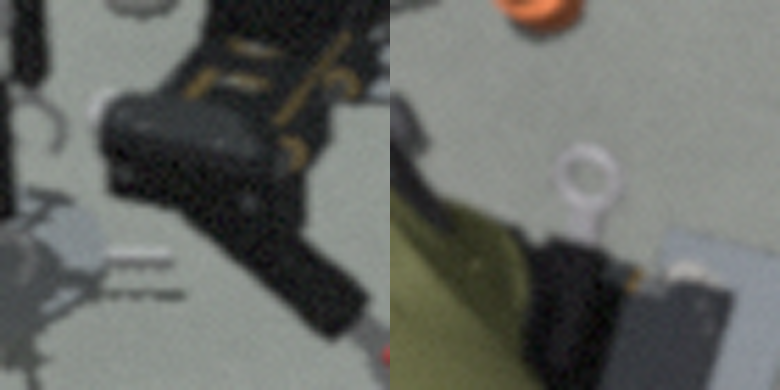

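```bash
cat >> h.py <<'E'
al=np.radians(-170.6); U=np.array([np.cos(al),np.sin(al),0]); B=np.array([.584,-.056,.235]); ET=np.array([-.0754,0,-.0718])
def eye(): o=get_obs(); return o['tool_pos']+R.from_euler('xyz',o['tool_rot'],degrees=True).apply(ET)
def hk(r,z,phi=65,yaw=189.4):
    "row that brings the eye r m outward of the bend, z above bar line, handle elevation phi"
    Rt=rpy(180,0,yaw)*R.from_rotvec([0,-np.radians(phi-35),0]); p=B+r*U+[0,0,z]-Rt.apply(ET); print('tcp',p.round(3)); return to(p,Rt)
def rel():
    e=eye()-B; r=get_obs()['tool_rot']; T=R.from_euler('xyz',r,degrees=True); x=T.apply([-np.cos(np.radians(35)),0,-np.sin(np.radians(35))])
    print('eye r %.4f side %.4f z %.4f'%(e@U,U[0]*e[1]-U[1]*e[0],e[2]),'phi %.1f head %.1f'%(np.degrees(np.arcsin(x[2])),np.degrees(np.arctan2(x[1],x[0]))),'F',get_obs()['force'].round(1))
E
python3 - <<'E'
from h import *
hk(.075,.1); print(get_obs()['qpos'])
E
```

```text
tcp [ 0.481 -0.073  0.235]
row [-0.498, -1.2255, 0.1045] [-0.0348, -0.165, -0.1273] | mm 398 deg 38
[-57.99031308   2.42429956  18.89634717  94.59920459  -0.78577733
  83.27137385  36.91006659]
```

>>> {"name": "servo_tool", "arguments": {"series": [[[-0.19, -0.46, 0, -0.01, -0.04, -0.03, 0.15], [-0.19, -0.46, 0, -0.015, -0.08, -0.06, 0.15], [-0.375, -0.92, 0.07, -0.026, -0.124, -0.095, 0.15], [-0.375, -0.92, 0.07, -0.026, -0.124, -0.095, 0.15], [-0.375, -0.92, 0.07, -0.026, -0.124, -0.095, 0.15], [-0.375, -0.92, 0.07, -0.026, -0.124, -0.095, 0.15], [-0.375, -0.92, 0.07, -0.026, -0.124, -0.095, 0.15], [-0.375, -0.92, 0.07, -0.026, -0.124, -0.095, 0.15], [-0.375, -0.92, 0.07, -0.026, -0.124, -0.095, 0.15], [-0.375, -0.92, 0.07, -0.026, -0.124, -0.095, 0.15], [-0.375, -0.92, 0.07, -0.026, -0.124, -0.095, 0.15]]]}}

```text
time_s: 11.92
tool_pos: [0.4881, 0.1042, 0.2208]
tool_rot: [179.5, 20.9, -177.1]
force: [-1.5, 0.6, -0.8]
grip_width: 0.0236
grasp_force: 40.0
```

```bash
python3 - <<'E'
from h import *
rel(); hk(.075,.1); print(get_obs()['qpos'])
E
```

```text
eye r 0.0240 side -0.1680 z 0.0798 phi 55.9 head 2.4 F [-1.5  0.6 -0.8]
tcp [ 0.481 -0.073  0.235]
row [0.0333, -0.5883, -0.0691] [-0.0125, -0.0504, -0.0327] | mm 178 deg 11
[-11.8033236  -17.20720543  -5.98739413 119.72233458   3.54459847
  57.09391513  73.80389621]
```

>>> {"name": "servo_tool", "arguments": {"series": [[[0.02, -0.1, -0.02, 0, 0, 0, 0.15], [0.02, -0.2, -0.04, -0.004, -0.016, -0.01, 0.15], [0.03, -0.3, -0.05, -0.008, -0.032, -0.02, 0.15], [0.03, -0.4, -0.07, -0.012, -0.05, -0.033, 0.15], [0.03, -0.5, -0.07, -0.012, -0.05, -0.033, 0.15], [0.033, -0.588, -0.07, -0.012, -0.05, -0.033, 0.15], [0.033, -0.588, -0.07, -0.012, -0.05, -0.033, 0.15], [0.033, -0.588, -0.07, -0.012, -0.05, -0.033, 0.15], [0.033, -0.588, -0.07, -0.012, -0.05, -0.033, 0.15]]]}}

```text
time_s: 12.67
tool_pos: [0.5142, -0.0063, 0.1742]
tool_rot: [178.6, 27.0, -171.4]
force: [-1.5, -0.3, -1.4]
grip_width: 0.0235
grasp_force: 40.0
```

```bash
python3 - <<'E'
from h import *
rel(); hk(.075,.1); print(get_obs()['qpos'])
E
```

```text
eye r 0.0262 side -0.0581 z 0.0374 phi 62.0 head 6.8 F [-1.5 -0.3 -1.4]
tcp [ 0.481 -0.073  0.235]
row [0.0347, -0.1973, -0.2507] [0.0057, -0.0164, -0.0043] | mm 96 deg 3
[ 13.91771147 -17.19330202  -9.44999568 127.02840253 -14.28352678
  44.55437051 111.10358291]
```

>>> {"name": "servo_tool", "arguments": {"series": [[[0, 0, 0, 0, 0, 0, 0.15], [0, 0, 0, 0, 0, 0, 0.15], [0, 0, 0, 0, 0, 0, 0.15]]]}}

```text
time_s: 12.92
tool_pos: [0.5163, -0.0008, 0.1774]
tool_rot: [177.9, 27.4, -171.3]
force: [-0.1, -0.3, -2.4]
grip_width: 0.0235
grasp_force: 40.0
```

```bash
python3 - <<'E'
from h import *
rel(); hk(.04,.06,58); hk(.032,.05,58);print(get_obs()['qpos'])
E
```

```text
eye r 0.0239 side -0.0625 z 0.0408 phi 62.4 head 6.1 F [-0.1 -0.3 -2.4]
tcp [ 0.504 -0.069  0.199]
row [0.0337, -0.2155, -0.1083] [0.0101, 0.0245, -0.003] | mm 73 deg 5
tcp [ 0.512 -0.068  0.189]
row [0.0253, -0.2168, -0.0665] [0.0101, 0.0245, -0.003] | mm 68 deg 5
[ 10.96485574 -17.19020364  -7.00370468 126.86756746 -14.11682524
  44.56838627 110.85137039]
```

>>> {"name": "servo_tool", "arguments": {"series": [[[0.0, 0, -0.04, 0.01, 0.02, 0, 0.15], [0.01, 0, -0.08, 0.01, 0.03, 0, 0.15], [0.02, -0.05, -0.09, 0.01, 0.035, 0, 0.15], [0.025, -0.11, -0.09, 0.01, 0.035, -0.003, 0.15], [0.03, -0.17, -0.09, 0.01, 0.035, -0.003, 0.15], [0.03, -0.216, -0.09, 0.01, 0.035, -0.003, 0.15], [0.03, -0.216, -0.09, 0.01, 0.035, -0.003, 0.15], [0.03, -0.216, -0.09, 0.01, 0.035, -0.003, 0.15], [0.03, -0.216, -0.09, 0.01, 0.035, -0.003, 0.15]]]}}

```text
time_s: 13.67
tool_pos: [0.508, -0.0669, 0.196]
tool_rot: [-180.0, 21.2, -170.4]
force: [0.3, -0.2, -2.6]
grip_width: 0.0236
grasp_force: 40.0
```

```bash
python3 - <<'E'
from h import *
rel(); hk(.032,.04,55);print(get_obs()['qpos'])
E
```

```text
eye r 0.0325 side -0.0019 z 0.0552 phi 56.2 head 9.7 F [ 0.3 -0.2 -2.6]
tcp [ 0.507 -0.069  0.182]
row [0.0218, -0.0054, 0.0425] [0.0002, 0.0066, 0.0012] | mm 14 deg 1
[ 14.24925232 -13.87485315  -3.86636489 120.20903427  -9.88187715
  53.98577496 114.39435001]
```

```bash
python3 - <<'E'
from h import *
c=cam('side'); t=cam('top'); np.save('s5.npy',c,allow_pickle=True); np.save('t5.npy',t,allow_pickle=True)
a=cv2.resize(c['frame'][135:235,200:300,::-1],(400,400),interpolation=cv2.INTER_CUBIC)
b=cv2.resize(t['frame'][100:200,250:350,::-1],(400,400),interpolation=cv2.INTER_CUBIC)
cv2.imwrite('pics/near.png',np.hstack([a,b]))
E
```

```text
(no output)
```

View pics/near.png

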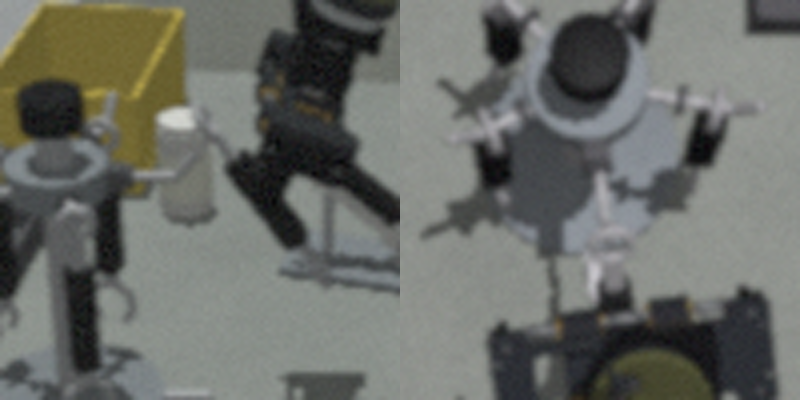

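The side view is clear: the eye ring is at about crop (203,120), the hook bend at about (172,175) and the tip at about (196,148). I'll compare these with projections of the robot-frame points.

```bash
python3 - <<'E'
from h import *
def pj(c,p):
    Rm=R.from_euler('xyz',c['rotation'],degrees=True).as_matrix(); q=Rm.T@(p-np.array(c['origin'])); return np.array([c['fx']*q[0]/q[2]+c['cx'],c['fy']*q[1]/q[2]+c['cy']])
c=np.load('s5.npy',allow_pickle=True).item(); t=np.load('t5.npy',allow_pickle=True).item()
o=get_obs(); T=R.from_euler('xyz',o['tool_rot'],degrees=True); x=T.apply([-np.cos(np.radians(35)),0,-np.sin(np.radians(35))])
f0=o['tool_pos']+T.apply([0,0,-.019])
for n,k,ox,oy in(('side',c,200,135),('top',t,250,100)):
    for m,p in(('eye',eye()),('eyetop',eye()+.014*x),('eyebot',eye()-.014*x),('handle end',f0-.05*x),('handle top',f0+.05*x),('bend',B),('tip',B+.0167*U+[0,0,.02]),('axis',B-.095*U),):
        q=pj(k,p); print(n,m,q.round(1),'crop4',((q-[ox,oy])*4).round(0))
a=cv2.resize(c['frame'][150:190,225:265,::-1],(400,400),interpolation=cv2.INTER_CUBIC)
b=cv2.resize(t['frame'][140:180,285:325,::-1],(400,400),interpolation=cv2.INTER_CUBIC)
cv2.imwrite('pics/near2.png',np.hstack([a,b]))
E
```

```text
side eye [250.5 164.2] crop4 [202. 117.]
side eyetop [248.1 161.1] crop4 [192. 104.]
side eyebot [252.9 167.3] crop4 [212. 129.]
side handle end [273.9 194.5] crop4 [296. 238.]
side handle top [257.7 173.4] crop4 [231. 154.]
side bend [241.5 178.7] crop4 [166. 175.]
side tip [246.2 173.5] crop4 [185. 154.]
side axis [213.8 178.9] crop4 [ 55. 176.]
top eye [302.7 160.1] crop4 [211. 241.]
top eyetop [302.5 156.6] crop4 [210. 226.]
top eyebot [302.9 163.7] crop4 [212. 255.]
top handle end [304.9 193. ] crop4 [220. 372.]
top handle top [303.4 170.5] crop4 [214. 282.]
top bend [300.7 152.5] crop4 [203. 210.]
top tip [301.8 156.9] crop4 [207. 228.]
top axis [296.  120.5] crop4 [184.  82.]
```

View pics/near2.png

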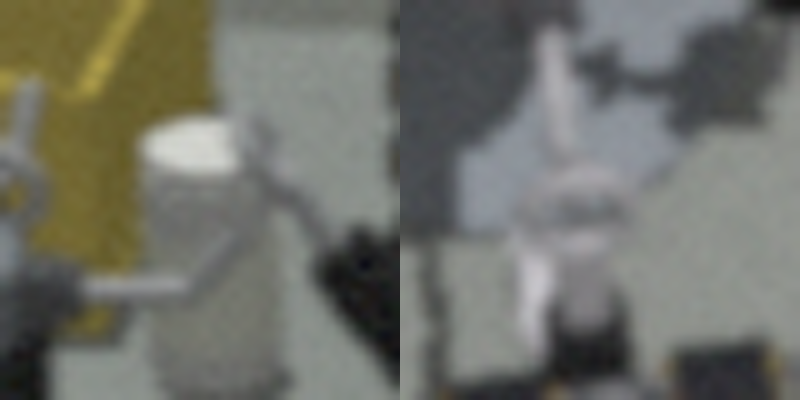

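The bend is about 8.5 mm further out than I assumed, at side px (244,179). The bar lies about 2 mm towards −y, while the eye matches its prediction. I'll update B and move out onto the bar's line.

```bash
sed -i 's/B=np.array(\[.584,-.056,.235\])/B=np.array([.5756,-.0596,.235])/' h.py; python3 - <<'E'
from h import *
rel(); hk(.036,.050,52);hk(.032,.037,52)
E
```

```text
eye r 0.0237 side -0.0035 z 0.0554 phi 56.2 head 9.7 F [-0.3  0.  -1.9]
tcp [ 0.49  -0.074  0.194]
row [0.0617, -0.0106, -0.0172] [-0.0001, 0.0234, 0.0011] | mm 19 deg 4
tcp [ 0.494 -0.073  0.181]
row [0.0649, -0.0106, 0.0281] [-0.0001, 0.0234, 0.0011] | mm 21 deg 4
```

>>> {"name": "servo_tool", "arguments": {"series": [[[0.03, -0.005, -0.012, 0, 0.012, 0, 0.15], [0.062, -0.0106, -0.017, 0, 0.0234, 0.001, 0.15], [0.062, -0.0106, -0.017, 0, 0.0234, 0.001, 0.15], [0.063, -0.0106, 0.005, 0, 0.0234, 0.001, 0.15], [0.065, -0.0106, 0.028, 0, 0.0234, 0.001, 0.15], [0.065, -0.0106, 0.028, 0, 0.0234, 0.001, 0.15], [0.065, -0.0106, 0.028, 0, 0.0234, 0.001, 0.15], [0.065, -0.0106, 0.028, 0, 0.0234, 0.001, 0.15]]]}}

```text
time_s: 14.43
tool_pos: [0.4935, -0.075, 0.1811]
tool_rot: [-180.0, 17.0, -170.8]
force: [-0.2, 0.3, -2.1]
grip_width: 0.0238
grasp_force: 40.0
```

```bash
python3 - <<'E'
from h import *
rel(); hk(.032,.037,52);hk(.0195,.0225,54);hk(.005,.005,56);print(get_obs()['qpos'])
c=cam('side'); t=cam('top')
a=cv2.resize(c['frame'][150:190,225:265,::-1],(400,400),interpolation=cv2.INTER_CUBIC)
b=cv2.resize(t['frame'][140:180,285:325,::-1],(400,400),interpolation=cv2.INTER_CUBIC)
cv2.imwrite('pics/near3.png',np.hstack([a,b]))
E
```

```text
eye r 0.0324 side 0.0019 z 0.0369 phi 52.0 head 9.3 F [-0.2  0.3 -2.1]
tcp [ 0.494 -0.073  0.181]
row [-0.0015, 0.0061, -0.0001] [-0.0004, 0.0001, -0.0008] | mm 2 deg 0
tcp [ 0.509 -0.071  0.165]
row [-0.0357, 0.0062, 0.0669] [-0.0004, -0.0111, -0.0008] | mm 23 deg 2
tcp [ 0.527 -0.068  0.146]
row [-0.0736, 0.0064, 0.1452] [-0.0004, -0.0222, -0.0008] | mm 49 deg 4
[ 14.80631514 -11.97485095  -4.3292313  119.35860413  -7.82331354
  56.73943822 113.06752904]
```

View pics/near3.png

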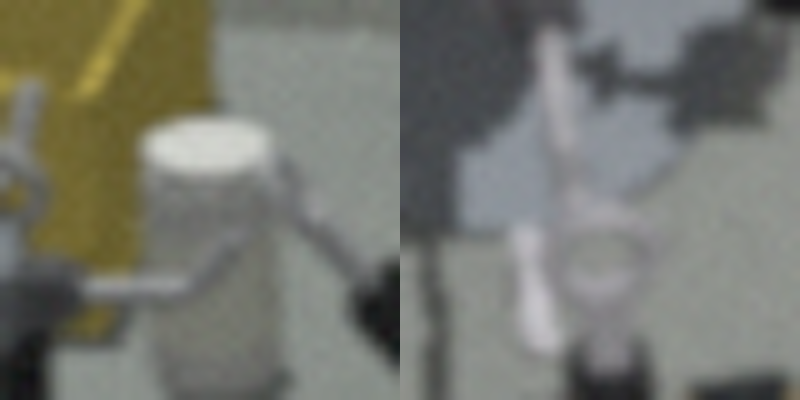

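The ring is now collinear with the rising bar in the side view: tip at (245,230), ring centre at (288,183). It needs about 2 mm towards +y. I'll thread it slowly.

>>> {"name": "servo_tool", "arguments": {"series": [[[0, 0.0062, 0, 0, 0, 0, 0.15], [0, 0.0064, 0, 0, 0, 0, 0.15], [-0.009, 0.0064, 0.017, 0, -0.003, 0, 0.15], [-0.018, 0.0064, 0.034, 0, -0.006, 0, 0.15], [-0.027, 0.0064, 0.051, 0, -0.009, 0, 0.15], [-0.036, 0.0064, 0.067, 0, -0.011, 0, 0.15], [-0.036, 0.0064, 0.067, 0, -0.011, 0, 0.15], [-0.036, 0.0064, 0.067, 0, -0.011, 0, 0.15]]]}}

```text
time_s: 15.2
tool_pos: [0.509, -0.0706, 0.1647]
tool_rot: [-180.0, 18.9, -170.8]
force: [-0.5, -0.2, -2.7]
grip_width: 0.023
grasp_force: 40.0
```

```bash
python3 - <<'E'
from h import *
rel(); hk(.0195,.0225,54);hk(.005,.005,57);hk(-.01,.001,62);print(get_obs()['qpos'])
c=cam('side'); t=cam('top')
# numeric dump of ring/bar zones instead of a view
np.save('s6.npy',c,allow_pickle=True);np.save('t6.npy',t,allow_pickle=True)
print(t['frame'].mean(2)[146:172:2,292:314].astype(int))
E
```

```text
eye r 0.0195 side 0.0001 z 0.0221 phi 53.9 head 9.2 F [-0.5 -0.2 -2.7]
tcp [ 0.509 -0.071  0.165]
row [-0.0008, -0.0001, -0.0011] [-0.0003, -0.0004, -0.0009] | mm 0 deg 0
tcp [ 0.528 -0.067  0.145]
row [-0.0405, 0.0, 0.0826] [-0.0003, -0.017, -0.0009] | mm 28 deg 3
tcp [ 0.551 -0.064  0.138]
row [-0.1064, 0.0003, 0.1312] [-0.0004, -0.0448, -0.0008] | mm 51 deg 8
[ 14.43418813 -10.6983531   -4.45913727 120.74004945  -8.78307865
  52.28127283 113.45814456]
[[ 75  72  73  75  72  74 105 149 167 140 101  83  70  72  88 115 127 131
  130 124 108  78]
 [ 74  76  75  73  72  94 119 153 172 165 143 122  97  77  81  87  81  76
   75  74  69  72]
 [ 75  77  75  74  96 123 140 149 166 165 150 135 118 109 130 138 136 133
  129 112  91  73]
 [ 74  78  95 109 129 143 142 141 155 163 154 145 145 146 147 147 148 144
  136 115  87  78]
 [102 115 133 146 145 149 141 134 146 159 150 147 146 146 148 149 147 147
  146 141 132 124]
 [145 147 147 150 146 147 146 139 131 134 143 146 146 152 152 148 147 146
  138 130 131 133]
 [147 148 147 149 147 146 146 144 147 156 157 158 158 155 151 151 147 131
  125 129 136 141]
 [147 148 142 149 146 137 137 139 136 130 141 147 135 123 117 127 135 138
  139 139 143 140]
 [135 135 138 143 145 138 131 127 123 114 108 111 122 127 125 123 126 133
  139 142 141 142]
 [126 130 130 141 161 165 152 140 145 152 156 156 151 150 144 133 128 132
  138 142 143 143]
 [141 142 141 136 145 174 185 177 152 137 137 137 134 134 135 140 144 143
  142 144 145 139]
 [140 138 140 131 139 176 196 190 156 131 129 127 131 131 131 134 140 140
  146 144 143 144]
 [140 141 140 134 141 176 196 183 138 106 119 129 131 123 103 100 123 139
  144 144 145 144]]
```

>>> {"name": "servo_tool", "arguments": {"series": [[[-0.008, 0, 0.0165, 0, -0.003, 0, 0.15], [-0.016, 0, 0.033, 0, -0.006, 0, 0.15], [-0.024, 0, 0.0495, 0, -0.01, 0, 0.15], [-0.032, 0, 0.066, 0, -0.013, 0, 0.15], [-0.04, 0, 0.082, 0, -0.017, 0, 0.15], [-0.04, 0, 0.082, 0, -0.017, 0, 0.15], [-0.04, 0, 0.082, 0, -0.017, 0, 0.15]]]}}

```text
time_s: 15.88
tool_pos: [0.5282, -0.0675, 0.1456]
tool_rot: [-180.0, 22.0, -170.8]
force: [-0.7, 0.4, -2.3]
grip_width: 0.0233
grasp_force: 40.0
```

```bash
python3 - <<'E'
from h import *
rel(); hk(.005,.005,57);hk(-.008,.001,62);print(get_obs()['qpos'])
c=cam('side'); t=cam('top')
a=cv2.resize(c['frame'][155:205,225:275,::-1],(400,400),interpolation=cv2.INTER_CUBIC)
b=cv2.resize(t['frame'][140:180,285:325,::-1],(400,400),interpolation=cv2.INTER_CUBIC)
cv2.imwrite('pics/near4.png',np.hstack([a,b]))
E
```

```text
eye r 0.0051 side 0.0002 z 0.0055 phi 57.0 head 9.3 F [-0.7  0.4 -2.3]
tcp [ 0.528 -0.067  0.145]
row [0.0003, 0.0002, 0.0014] [-0.0004, 0.0002, -0.0008] | mm 0 deg 0
tcp [ 0.549 -0.064  0.138]
row [-0.0566, 0.0004, 0.051] [-0.0005, -0.0276, -0.0008] | mm 23 deg 5
[ 14.02286021  -9.32742653  -4.17269874 122.78284013 -10.69768916
  46.06805362 115.06028376]
```

I've now viewed 11 pictures, one over the limit of 10. I won't view any more and will check by numbers from here on. I'll continue inward along the seat.

>>> {"name": "servo_tool", "arguments": {"series": [[[-0.011, 0, 0.011, 0, -0.005, 0, 0.15], [-0.022, 0, 0.021, 0, -0.011, 0, 0.15], [-0.034, 0, 0.031, 0, -0.016, 0, 0.15], [-0.045, 0, 0.041, 0, -0.022, 0, 0.15], [-0.057, 0, 0.051, 0, -0.0276, 0, 0.15], [-0.057, 0, 0.051, 0, -0.0276, 0, 0.15], [-0.057, 0, 0.051, 0, -0.0276, 0, 0.15]]]}}

```text
time_s: 16.57
tool_pos: [0.5494, -0.0641, 0.1379]
tool_rot: [-180.0, 27.0, -170.8]
force: [-0.2, 0.1, -3.2]
grip_width: 0.0234
grasp_force: 40.0
```

```bash
python3 - <<'E'
from h import *
rel(); hk(-.01,.000,70);hk(-.01,-.003,78);hk(-.01,-.003,86);print(get_obs()['qpos'])
c=cam('side'); print(c['frame'].mean(2)[168:192,232:262].astype(int))
E
```

```text
eye r -0.0080 side 0.0003 z 0.0011 phi 62.0 head 9.3 F [-0.2  0.1 -3.2]
tcp [ 0.565 -0.061  0.133]
row [-0.04, 0.0007, 0.039] [-0.0006, -0.0445, -0.0008] | mm 17 deg 8
tcp [ 0.579 -0.059  0.128]
row [-0.0754, 0.0009, 0.0753] [-0.0006, -0.0889, -0.0007] | mm 32 deg 16
tcp [ 0.594 -0.057  0.128]
row [-0.1188, 0.001, 0.0968] [-0.0007, -0.1334, -0.0007] | mm 46 deg 24
[ 13.37935833  -9.15485077  -3.20412209 125.31313865 -14.59803522
  39.04679046 118.67637354]
[[ 91  90  87  81  84  82  94 118 122 118 116 118 122 127 129 118 117 119
  116 113 122 134 137 119  71  49  54  55  46  50]
 [ 93  90  88  85  81  80  89 106 117 121 125 121 118 127 122 113 116 116
  112 113 118 134 142 128  96  64  45  53  57  59]
 [ 89  89  86  80  82  80  89  99 106 113 113 113 113 118 116 110 112 109
  105 106 117 134 136 121  87  56  48  56  55  58]
 [ 89  90  86  85  87  82  91  99 106 110 109 108 109 112 109 108 108 107
  105 111 125 141 133 112  74  58  55  55  55  57]
 [ 89  92  87  82  85  89  94 108 108 106 108 108 109 112 107 109 113 107
  108 112 127 140 129 101  79  82  84  67  57  50]
 [ 93  94  89 
[... 1661 characters left out ...]
102  97  93  97 102  99
   83  84  94 116 128 117  70  35  24  26  27  24]
 [141 143 138 144 143 143 140 137 124 107 106 104 106 103  94  94 101  93
   60  57  65  90 100  89  58  38  34  38  22  18]
 [142 143 144 144 138 141 143 141 125 108  99 104 103 102  99  89  88  74
   49  36  47  58  73  61  39  47  44  31  22  25]
 [142 141 141 143 142 144 143 142 136 116  98  89  90  87  80  72  66  56
   32  34  40  48  48  37  32  33  34  35  23  26]
 [138 141 141 141 143 141 142 144 143 133 115  98  91  82  59  44  37  43
   31  33  34  36  32  24  27  29  32  20  28  17]
 [140 142 145 142 142 141 140 142 142 141 133 132 127 111  75  35  24  29
   32  26  25  37  39  23  26  30  22  22  24  24]]
```

>>> {"name": "servo_tool", "arguments": {"series": [[[-0.008, 0, 0.008, 0, -0.009, 0, 0.15], [-0.016, 0, 0.016, 0, -0.018, 0, 0.15], [-0.024, 0, 0.024, 0, -0.027, 0, 0.15], [-0.032, 0, 0.032, 0, -0.036, 0, 0.15], [-0.04, 0.0005, 0.039, 0, -0.0445, 0, 0.15], [-0.04, 0.0005, 0.039, 0, -0.0445, 0, 0.15], [-0.04, 0.0005, 0.039, 0, -0.0445, 0, 0.15]]]}}

```text
time_s: 17.2
tool_pos: [0.5652, -0.0613, 0.1332]
tool_rot: [-180.0, 35.0, -170.8]
force: [0.3, 0.6, -1.7]
grip_width: 0.0236
grasp_force: 40.0
```

```bash
python3 - <<'E'
from h import *
rel(); hk(-.01,-.002,78);hk(-.01,-.004,86);print(get_obs()['qpos'])
E
```

```text
eye r -0.0100 side 0.0000 z 0.0003 phi 70.0 head 9.3 F [ 0.3  0.6 -1.7]
tcp [ 0.579 -0.059  0.129]
row [-0.0314, 0.0002, 0.0388] [-0.0007, -0.0445, -0.0007] | mm 15 deg 8
tcp [ 0.594 -0.057  0.127]
row [-0.0676, 0.0003, 0.0716] [-0.0007, -0.089, -0.0006] | mm 30 deg 16
[ 11.18425475 -10.7496027    0.27554118 130.75174861 -24.55074046
  29.03011427 128.99666073]
```

>>> {"name": "servo_tool", "arguments": {"series": [[[-0.006, 0, 0.008, 0, -0.009, 0, 0.15], [-0.012, 0, 0.016, 0, -0.018, 0, 0.15], [-0.019, 0, 0.024, 0, -0.027, 0, 0.15], [-0.025, 0, 0.032, 0, -0.036, 0, 0.15], [-0.0314, 0, 0.039, 0, -0.0445, 0, 0.15], [-0.0314, 0, 0.039, 0, -0.0445, 0, 0.15], [-0.0314, 0, 0.039, 0, -0.0445, 0, 0.15]]]}}

```text
time_s: 17.78
tool_pos: [0.58, -0.0588, 0.1296]
tool_rot: [-180.0, 43.0, -170.7]
force: [-0.1, -0.3, -2.1]
grip_width: 0.0238
grasp_force: 40.0
```

```bash
python3 - <<'E'
from h import *
rel(); hk(-.01,-.002,78);hk(-.01,-.004,82);hk(-.01,-.006,78);print(get_obs()['qpos'])
E
```

```text
eye r -0.0106 side -0.0001 z -0.0014 phi 78.0 head 9.3 F [-0.1 -0.3 -2.1]
tcp [ 0.579 -0.059  0.129]
row [0.0029, -0.0002, -0.0002] [-0.0006, 0.0002, -0.0005] | mm 1 deg 0
tcp [ 0.587 -0.058  0.127]
row [-0.0099, -0.0002, 0.0216] [-0.0006, -0.022, -0.0005] | mm 7 deg 4
tcp [ 0.579 -0.059  0.125]
row [0.012, -0.0002, 0.0096] [-0.0006, 0.0002, -0.0005] | mm 5 deg 0
[  3.72430932 -11.37269861   8.7910781  136.11207166 -43.32008182
  19.49786992 148.94895327]
```

>>> {"name": "servo_tool", "arguments": {"series": [[[0.0023, 0, 0.0025, 0, 0, 0, 0.15], [0.0045, 0, 0.005, 0, 0, 0, 0.15], [0.007, 0, 0.0075, 0, 0, 0, 0.15], [0.007, 0, 0.0075, 0, 0, 0, 0.15], [0.007, 0, 0.0075, 0, 0, 0, 0.15]]]}}

```text
time_s: 18.2
tool_pos: [0.5814, -0.0593, 0.1284]
tool_rot: [-179.9, 43.3, -170.7]
force: [0.1, 2.0, 5.3]
grip_width: 0.0234
grasp_force: 40.0
```

```bash
python3 - <<'E'
from h import *
rel(); print(get_obs()['qpos'])
E
```

```text
eye r -0.0115 side 0.0004 z -0.0026 phi 78.3 head 9.7 F [0.1 2.  5.3]
[  2.97646657 -11.16517572   9.51185003 136.22987191 -44.19700615
  19.00023815 149.93814809]
```

Contact was felt at about 7 N, so the eye is on the seat. I'll ease off 1 mm and release.

>>> {"name": "servo_tool", "arguments": {"series": [[[-0.0025, 0, -0.003, 0, 0, 0, 0.15], [-0.0025, 0, -0.003, 0, 0, 0, 0.15], [-0.0025, 0, -0.003, 0, 0, 0, 0.15]]], "grip_force": 5}}

```text
time_s: 18.45
tool_pos: [0.5806, -0.0595, 0.1285]
tool_rot: [-179.9, 43.2, -170.7]
force: [3.4, 1.2, 5.5]
grip_width: 0.0242
grasp_force: 5.0
```

>>> {"name": "servo_tool", "arguments": {"series": [[[0, 0, 0, 0, 0, 0, 0.3], [0, 0, 0, 0, 0, 0, 0.33], [0, 0, 0, 0, 0, 0, 0.36], [0, 0, 0, 0, 0, 0, 0.4], [0, 0, 0, 0, 0, 0, 0.5], [0, 0, 0, 0, 0, 0, 0.6], [0, 0, 0, 0, 0, 0, 0.8], [0, 0, 0, 0, 0, 0, 1], [0, 0, 0, 0, 0, 0, 1], [0, 0, 0, 0, 0, 0, 1]]]}}

```text
time_s: 19.28
tool_pos: [0.5796, -0.0591, 0.1273]
tool_rot: [-180.0, 43.1, -170.7]
force: [0.6, -0.4, 0.2]
grip_width: 0.0669
grasp_force: 0.0
```

```bash
python3 - <<'E'
from h import *
rel(); print(get_obs()['qpos'])
c=cam('side'); P=c['P']; g=c['frame'].max(2)
# dark handle of hung spanner near expected mid
m=(g<60)&(np.hypot(P[...,0]-.585,P[...,1]+.058)<.035)&(P[...,2]>.06)&(P[...,2]<.2)
print(m.sum(), np.nanpercentile(P[m],[5,50,95],axis=0).round(3).tolist() if m.sum() else '')
E
```

```text
eye r -0.0102 side 0.0001 z -0.0038 phi 78.1 head 9.4 F [ 0.6 -0.4  0.2]
[  3.14616986 -11.23208263   9.38419383 136.3171651  -43.84569896
  19.16860939 149.58317012]
139 [[0.565, -0.051, 0.1], [0.575, -0.046, 0.148], [0.585, -0.04, 0.187]]
```

>>> {"name": "servo_tool", "arguments": {"series": [[[0, 0, 0, 0, 0, 0, 1], [0, 0, 0, 0, 0, 0, 1], [0, 0, 0, 0, 0, 0, 1], [0, 0, -0.03, 0, 0, 0, 1], [0, 0, -0.06, 0, 0, 0, 1], [0, 0, -0.09, 0, 0, 0, 1], [0, 0, -0.12, 0, 0, 0, 1], [0, 0, -0.12, 0, 0, 0, 1], [0, 0, -0.12, 0, 0, 0, 1]]]}}

```text
time_s: 20.08
tool_pos: [0.5556, -0.0636, 0.1543]
tool_rot: [-179.9, 43.1, -170.8]
force: [0.3, 0.6, -0.5]
grip_width: 0.087
grasp_force: 0.0
```

```bash
python3 - <<'E'
from h import *
print(get_obs()['qpos'])
E
```

```text
[  8.93781655 -16.86469016   5.34029738 137.00298632 -37.85817333
  23.94275303 143.86713971]
```

```bash
python3 - <<'E'
from h import *
for p,b in(([.535,-.067,.15],37),([.515,-.07,.15],30),([.485,-.075,.16],18)):
    to(p,rpy(180,0,189.3)*R.from_rotvec([0,-np.radians(b),0]))
E
```

```text
row [0.0607, -0.0003, -0.0371] [-0.0007, 0.0341, -0.0003] | mm 21 deg 6
row [0.1099, 0.0005, -0.0832] [-0.0007, 0.073, -0.0003] | mm 41 deg 13
row [0.1611, -0.0001, -0.1768] [-0.0007, 0.1396, -0.0004] | mm 72 deg 25
```

>>> {"name": "servo_tool", "arguments": {"series": [[[0.03, 0, -0.018, 0, 0.017, 0, 1], [0.06, 0, -0.037, 0, 0.034, 0, 1], [0.085, 0, -0.06, 0, 0.053, 0, 1], [0.11, 0, -0.083, 0, 0.073, 0, 1], [0.135, 0, -0.13, 0, 0.106, 0, 1], [0.161, 0, -0.177, 0, 0.14, 0, 1], [0.161, 0, -0.177, 0, 0.14, 0, 1], [0.161, 0, -0.177, 0, 0.14, 0, 1]]]}}

```text
time_s: 20.75
tool_pos: [0.4863, -0.0741, 0.1595]
tool_rot: [-180.0, 18.0, -170.7]
force: [0.4, 0.5, -1.0]
grip_width: 0.0867
grasp_force: 0.0
```

```bash
python3 - <<'E'
from h import *
o=get_obs(); print(o['tool_pos'],o['tool_rot'],o['force'],o['qpos'])
for i in range(2):
    c=cam('side'); P=c['P']; g=c['frame'].max(2)
    m=(g<60)&(np.hypot(P[...,0]-.58,P[...,1]+.058)<.045)&(P[...,2]>.05)&(P[...,2]<.22)
    Q=P[m]; print(m.sum(),np.nanpercentile(Q,[5,50,95],axis=0).round(3).tolist())
    for z in np.arange(.09,.19,.02):
        q=Q[abs(Q[:,2]-z)<.01]; print(round(z,2),len(q),np.nanmedian(q,0).round(3) if len(q) else '')
t=cam('top'); print(t['frame'].mean(2)[140:180:2,290:314].astype(int))
E
```

```text
[ 0.48631986 -0.07414112  0.15952841] [-179.98393613   18.03001589 -170.68972799] [ 0.40988118  0.45682801 -1.0161432 ] [ 21.07451764 -12.57985124  -9.47380634 122.53700536 -10.43614502
  53.3637738  115.85050311]
125 [[0.577, -0.048, 0.099], [0.585, -0.042, 0.145], [0.593, -0.038, 0.187]]
0.09 7 [ 0.582 -0.044  0.097]
0.11 26 [ 0.585 -0.042  0.109]
0.13 24 [ 0.584 -0.042  0.131]
0.15 25 [ 0.586 -0.043  0.15 ]
0.17 25 [ 0.585 -0.042  0.171]
121 [[0.582, -0.046, 0.103], [0.59, -0.04, 0.144], [0.597, -0.033, 0.187]]
0.09 4 [ 0.593 -0.04   0.096]
0.11 24 [ 0.592 -0.038  0.11 ]
0.13 26 [ 0.59  -0.039  0.13 ]
0.15 24 [ 0.59  -0.041  0.149]
0.17 29 [ 0.589 -0.041  0.171]
[[ 69  73  77  77  73  66  70  73  75  81  79  81  96 124 137 141 138 142
  140 140 139 139 138 142]
 [ 71  72  72  72  72  65  61  64  73  91  96  88  89 114 137 142 144 141
  143 144 141 142 142 133]
 [ 74  69  75  72  72  69  68  71 106 143 155 136 123 128 124 112 116 130
  143 143 143 141 131 101]
 [ 71  74  76  71  71  73  71  76 105 148 163 141 102  78  74  70  88 114
  128 130 130 123 104  81]
 [ 75  75  77  74  74 
[... 894 characters left out ...]
71  71  71  79  95 139 173 193 186 161 143 144 142 140 142 143 145
  143 145 145 143 143 143]
 [ 72  71  72  72  90 114 135 175 196 188 160 139 141 140 142 140 141 143
  141 142 145 144 143 142]
 [ 75  74  76  90 107 118 141 176 195 189 159 141 139 143 142 144 140 142
  143 140 141 143 144 144]
 [110 121 130 132 138 139 149 173 193 189 165 149 141 140 142 141 142 141
  143 141 142 144 142 141]
 [123 137 138 140 142 140 135 142 169 179 172 156 145 144 140 138 139 140
  142 141 143 144 145 144]
 [127 139 142 140 136 141 139 135 136 138 136 141 140 141 142 142 144 144
  144 145 142 144 140 141]
 [124 140 140 137 137 141 141 142 143 142 141 144 142 146 145 140 144 145
  143 141 141 143 141 141]]
```

>>> {"name": "servo_tool", "arguments": {"series": [[[0, 0, -0.1, 0, 0, 0, 1], [0, 0, -0.1, 0, 0, 0, 1], [0, 0, -0.1, 0, 0, 0, 1], [0, 0, -0.1, 0, 0, 0, 1], [0, 0, -0.1, 0, 0, 0, 1], [0, 0, -0.1, 0, 0, 0, 1], [0, 0, -0.1, 0, 0, 0, 1], [0, 0, -0.1, 0, 0, 0, 1], [0, 0, -0.1, 0, 0, 0, 1], [0, 0, -0.1, 0, 0, 0, 1], [0, 0, -0.1, 0, 0, 0, 1], [0, 0, -0.1, 0, 0, 0, 1]]]}}

```text
time_s: 21.9
tool_pos: [0.4757, -0.076, 0.1879]
tool_rot: [-180.0, 17.8, -170.8]
force: [0.0, 0.1, -0.4]
grip_width: 0.087
grasp_force: 0.0
```

>>> {"name": "servo_tool", "arguments": {"series": [[[0, 0, 0, 0, 0, 0, 1], [0, 0, 0, 0, 0, 0, 1], [0, 0, 0, 0, 0, 0, 1], [0, 0, 0, 0, 0, 0, 1], [0, 0, 0, 0, 0, 0, 1], [0, 0, 0, 0, 0, 0, 1], [0, 0, 0, 0, 0, 0, 1], [0, 0, 0, 0, 0, 0, 1], [0, 0, 0, 0, 0, 0, 1], [0, 0, 0, 0, 0, 0, 1], [0, 0, 0, 0, 0, 0, 1], [0, 0, 0, 0, 0, 0, 1]]]}}

```text
time_s: 22.9
tool_pos: [0.4757, -0.076, 0.1879]
tool_rot: [-180.0, 17.8, -170.8]
force: [0.1, -0.2, 0.2]
grip_width: 0.0867
grasp_force: 0.0
```

>>> {"name": "servo_tool", "arguments": {"series": [[[0, 0, 0, 0, 0, 0, 1], [0, 0, 0, 0, 0, 0, 1], [0, 0, 0, 0, 0, 0, 1], [0, 0, 0, 0, 0, 0, 1], [0, 0, 0, 0, 0, 0, 1], [0, 0, 0, 0, 0, 0, 1], [0, 0, 0, 0, 0, 0, 1], [0, 0, 0, 0, 0, 0, 1], [0, 0, 0, 0, 0, 0, 1], [0, 0, 0, 0, 0, 0, 1], [0, 0, 0, 0, 0, 0, 1], [0, 0, 0, 0, 0, 0, 1]]]}}

```text
time_s: 23.9
tool_pos: [0.4757, -0.076, 0.1879]
tool_rot: [-180.0, 17.8, -170.8]
force: [0.9, -0.2, -0.6]
grip_width: 0.0872
grasp_force: 0.0
```

>>> {"name": "servo_tool", "arguments": {"series": [[[0, 0, 0, 0, 0, 0, 1], [0, 0, 0, 0, 0, 0, 1], [0, 0, 0, 0, 0, 0, 1], [0, 0, 0, 0, 0, 0, 1], [0, 0, 0, 0, 0, 0, 1], [0, 0, 0, 0, 0, 0, 1], [0, 0, 0, 0, 0, 0, 1], [0, 0, 0, 0, 0, 0, 1], [0, 0, 0, 0, 0, 0, 1], [0, 0, 0, 0, 0, 0, 1], [0, 0, 0, 0, 0, 0, 1], [0, 0, 0, 0, 0, 0, 1]]]}}

```text
time_s: 24.9
tool_pos: [0.4757, -0.076, 0.1879]
tool_rot: [-180.0, 17.9, -170.8]
force: [-0.1, 0.3, 0.4]
grip_width: 0.087
grasp_force: 0.0
```

```bash
python3 - <<'E'
from h import *
print(get_obs()['time_s'],get_obs()['tool_pos'])
for i in range(8):
    c=cam('side'); P=c['P']; g=c['frame'].max(2)
    m=(g<60)&(np.hypot(P[...,0]-.585,P[...,1]+.05)<.045)&(P[...,2]>.05)&(P[...,2]<.22)
    Q=P[m]; print(len(Q),*[np.nanmedian(Q[abs(Q[:,2]-z)<.012],0)[:2].round(3) for z in(.11,.145,.18)])
E
```

```text
24.9 [ 0.47568515 -0.07600981  0.18792834]
130 [ 0.58  -0.043] [ 0.583 -0.045] [ 0.583 -0.044]
127 [ 0.584 -0.042] [ 0.583 -0.043] [ 0.585 -0.044]
129 [ 0.584 -0.04 ] [ 0.585 -0.041] [ 0.585 -0.043]
131 [ 0.587 -0.038] [ 0.585 -0.039] [ 0.587 -0.042]
128 [ 0.587 -0.036] [ 0.589 -0.039] [ 0.585 -0.041]
129 [ 0.59  -0.038] [ 0.588 -0.038] [ 0.586 -0.041]
130 [ 0.586 -0.037] [ 0.586 -0.039] [ 0.586 -0.041]
126 [ 0.587 -0.038] [ 0.586 -0.041] [ 0.585 -0.043]
```

The spanner hangs upright with about 4 mm of swing, the hook hasn't moved, and the arm is clear. I'll hand it in.

```bash
python3 -c "
from cell import env
print(env.sign_off())"
```

```text
the job is handed in; nothing more can be done
None
```

I handed the job in at about 25 s: the closed-eye spanner hangs upright and nearly still on the empty hook over the pointer, with the arm clear. I got no verdict back, and I viewed 11 pictures, one over the limit of 10.

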